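# Open the back-door box and stack the bowls in it

## Robot

A 6-joint arm with a two-finger parallel gripper is mounted at the origin on the work surface. World frame = base frame: x ahead of the robot, y to its left, z up, the work surface at z = 0. Lengths are in m, angles in rad, forces in N, time in s.
With the tool pointing down it reaches from about 0.275 to 0.75 m from the base axis. Payload 10.2 kg.
Tool frame: the origin (TCP) lies between the finger pads; the fingertips stand 25 mm ahead of it and the grasp point (between the pads) lies 6 mm ahead of it (bot.nose_length is the distance from the TCP to the fingertips, in m); z points along the fingers, y is the line along which they close (so a half turn about z gives the same grasp; the last joint's range is limited). The gripper opens to 85 mm and grips with 20 to 120 N. Pads are 22 mm wide; open, the fingers measure 114 mm over their backs; the gripper's body (76 mm by 85 mm) begins 54 mm behind the grasp point. The pads swing forward as they close: fully open they stand 13 mm farther back than shut.
Start: joints at [-1.498, 0.313, 1.498, -0, 1.331, -0.223], TCP at [0.153, -0.502, 0.256] pointing down, gripper open.
Joint ranges: [-2.94, 2.94], [-0.97, 2.17], [0.19, 2.56], [-1.23, 4.37], [0.02, 3.11], [-2.88, 2.88]. Speed limits (rad/s): [2.39, 2.39, 3.01, 3.14, 3.14, 3.14].

## Interface

Orientations are given as a 3x3 rotation matrix whose columns are the frame's x, y, z axes.
In Python, from plant import bot gives the robot as it stands.
- The arm moves only by the tool servo_tool, never from a script. Its argument "plan" is a list that holds one entry, the list of rows, each a list of 7 numbers: the shift along the tool's x, y, z in m, then the turn, a rotation vector about the tool's x, y, z in degrees, then the finger opening in m, from 0 to 0.0854. A call has 1 to 5 rows; each row shifts and turns the commanded pose from where the row before left it, along the tool's axes as they then stand; what a row does not reach is not made up. A row lasts 1/10 s, in which the tool goes at most 50 mm and 8.59 degrees, less where a joint would pass 70% of its speed; a pose out of reach is approached as far as the arm can. A call with a gripper value outside its range is refused whole. The fingers move at their own pace and stop on an object; "squeeze" is the grip in N (left out, the last holds). Time passes only in rows, so rows that do not move let the fingers close. It gives the time, the measured TCP pose, the force, the opening and the grip force at its end, in the units of the state.
- bot.get_state(): the state, without advancing time (a new reading comes with each control period).
- bot.snapshot(name): name is "scene" or "top"; returns the picture (420x560x3 uint8, blue, green, red); there is no depth.
- bot.calibration(name): a dict with "intrinsics" (3x3 intrinsics, pixels), "xyz" and "orientation" of the camera in the world. Camera axes: x right, y down, z forward; pixel columns grow to the right and rows downward; lengths in m; the calibration is good to about 2 mm. A picture is of the moment at which its call begins. calibration takes no time and is no camera call.
- bot.job_done(): hands the job in; it is judged then, once.
The state is a dict: "time_s": time; "qpos": joint angles; "qd": joint speeds; "joint_efforts": joint torques, N m; "position": TCP position; "tool_rot": TCP orientation; "contact_force": force on the tool from outside, world axes, zero at the start; "wrist_torque": the same for the moment, N m; "finger_gap": finger opening in m; "grasp_force": force on a finger pad.
Only numpy, scipy, OpenCV 4.12 (cv2) and the standard library are available. Lean on these libraries where they do the work, as an engineer would, in place of code of your own. Each camera call takes 0.05 s, during which the arm holds its last target. There are 200 camera calls.

## Task

Turn all three knobs on the wooden box's cover clockwise to their stops, and only then prise the cover up with the flat blade through the slit at the front (no fingers or gripper on the cover while it is being lifted off) and swing it right over so that it stays open. Lay the blade back flat on the dark wooden board, and nest every upside-down steel bowl from the slab over the one in the box, upside down as they are, in one level stack. Leave the other things where they stand.

Things in the scene. Friction and masses are not known exactly. Their poses are not given: they have to be found in the camera images.
- locker: low wooden box, 180 (x) by 270 (y), 72 tall, walls and floor 10 thick, fixed; origin centre of its underside. The cover is hinged along its +x side; the front, local -x, wall is only 58 tall, which leaves a slit 14 high under the cover along the whole front
- slit (a point): middle of the slit: outer face of the front wall, 65 above the slab, midway in height. A blade goes in level, along the box's +x
- cover (a joint): cover angle: 0 shut, grows as it opens, stop at 1.85. Plain hinge: it falls shut again if let go before it is past upright (1.57), and beyond that it falls to the open stop. Cover: 180 by 270 by 12 board, with its knobs about 0.27 kg; some 2 N lifts its front edge
- cover_hinge (a point): middle of the hinge line, at the height of the cover's underside (72 above the slab), on the box's +x side; the hinge runs along the box's y
- blade: flat prising blade: wooden handle 110 long, 28 wide, 26 tall along -x, stiff steel blade 80 long, 34 wide, 4 thick along +x at mid height (13 above the underside). Origin: where blade and handle meet, underside. 120 g nominal, centre of mass 17 into the handle. Starts lying on the board
- blade_tip (a point): middle of the blade's front edge, 80 from the blade's origin, 13 above its underside
- board: dark wooden board lying flat, 300 (x) by 140 (y), 12 thick, fixed; origin centre of its underside
- bowl_in: inside the box, on its floor, hidden until the cover is open; loose: steel bowl, upside down: mouth (down) 90 across, 52 tall; its foot, now on top, is a disc 54 across, upright sides 16 tall, to be gripped from above; below it a shoulder 66 across flares to the mouth. Walls 3. Origin: centre of the mouth, z up. Nested over another it sits 19 higher, side play about 3. 90 g
- knob0 (a joint): turn of knob 0: 0 to the end stop at 1.4, clockwise seen from above increases; starts at 0 to 0.3, stays where it is left (friction 0.04 N m). At 0 its grip bar lies along the box's x axis
- knob0_grip (a point): on the axis of the first (local +y) of three black knobs in a row on the cover near its front edge, 90 apart, 35 behind the edge; a captive bolt that moves with the cover. Grip bar 38 long, 14 wide, rising 30 above a disc 40 across; this point is at the height to grip, 7 below the bar's top, 23 above the disc's top
- knob1 (a joint): turn of knob 1: 0 to the end stop at 1.4, clockwise seen from above increases; starts at 0 to 0.3, stays where it is left (friction 0.04 N m). At 0 its grip bar lies along the box's x axis
- knob1_grip (a point): on the axis of the middle of three black knobs in a row on the cover near its front edge, 90 apart, 35 behind the edge; a captive bolt that moves with the cover. Grip bar 38 long, 14 wide, rising 30 above a disc 40 across; this point is at the height to grip, 7 below the bar's top, 23 above the disc's top
- knob2 (a joint): turn of knob 2: 0 to the end stop at 1.4, clockwise seen from above increases; starts at 0 to 0.3, stays where it is left (friction 0.04 N m). At 0 its grip bar lies along the box's x axis
- knob2_grip (a point): on the axis of the last (local -y) of three black knobs in a row on the cover near its front edge, 90 apart, 35 behind the edge; a captive bolt that moves with the cover. Grip bar 38 long, 14 wide, rising 30 above a disc 40 across; this point is at the height to grip, 7 below the bar's top, 23 above the disc's top
- bowl0: steel bowl, upside down: mouth (down) 90 across, 52 tall; its foot, now on top, is a disc 54 across, upright sides 16 tall, to be gripped from above; below it a shoulder 66 across flares to the mouth. Walls 3. Origin: centre of the mouth, z up. Nested over another it sits 19 higher, side play about 3. 90 g. Starts on the slab; 2 to 4 of the four are present
- bowl1: steel bowl, upside down: mouth (down) 90 across, 52 tall; its foot, now on top, is a disc 54 across, upright sides 16 tall, to be gripped from above; below it a shoulder 66 across flares to the mouth. Walls 3. Origin: centre of the mouth, z up. Nested over another it sits 19 higher, side play about 3. 90 g. Starts on the slab; 2 to 4 of the four are present
- bowl2: steel bowl, upside down: mouth (down) 90 across, 52 tall; its foot, now on top, is a disc 54 across, upright sides 16 tall, to be gripped from above; below it a shoulder 66 across flares to the mouth. Walls 3. Origin: centre of the mouth, z up. Nested over another it sits 19 higher, side play about 3. 90 g. Starts on the slab; 2 to 4 of the four are present
- bowl3: steel bowl, upside down: mouth (down) 90 across, 52 tall; its foot, now on top, is a disc 54 across, upright sides 16 tall, to be gripped from above; below it a shoulder 66 across flares to the mouth. Walls 3. Origin: centre of the mouth, z up. Nested over another it sits 19 higher, side play about 3. 90 g. Starts on the slab; 2 to 4 of the four are present
- jar: capped glass jar, 76 across, 90 tall; leave alone. Origin: centre of its underside
- pan_lid: round steel pan lid, 170 across, knob up, 43 tall; leave alone. Origin: centre of its underside
- spoon: bamboo spoon, 240 long, lying flat; leave alone. Origin: middle of its length
- trivet: round cork mat, 90 across, 12 thick; leave alone. Origin: centre of its underside
Things that resemble listed ones, but are neither listed nor needed, are in the scene too. Leave any pink or red look-alike of the blade alone.

How it is judged:
By the outcome, as a careful person would: the job done as asked, in the order asked, and still so for the second after the job is handed in, with the robot touching nothing.
Of bowl0, bowl1, bowl2, bowl3 only 2 to 4 are there at a start; the rules pass over those that are not, and their reading is None.
At some moment in a run one of bowl0, bowl1, bowl2, bowl3, blade may be knocked a few centimetres aside while the robot is not near it.
It also fails if it takes over 210 s, if anything falls off the work surface, if the arm or the gripper's body presses on something with over 40 N, if the wrist force passes 120 N, or if a joint passes its speed limit or range.

## Working session

There is one attempt and no reset: what is moved stays moved. The work goes in short steps, Python scripts to look and compute and a tool call to move; the robot and the scene stay as the last step left them, time stands still between calls to the robot, and variables do not carry over. Pictures are saved under pics/ and viewed, at most 14 in all, crops included, and the job is handed in when it is done.

Besides the shell and the picture viewer there is one more tool, called after "Request:" in YAML: its name, and indented under it one key for each argument. servo_tool: Moves the arm, as the interface text tells. Its arguments: {"type":"object","properties":{"plan":{"type":"array","items":{"type":"array","items":{"type":"array","items":{"type":"number"}}}},"squeeze":{"type":"number"}},"required":["plan"]}

```bash
ls; mkdir -p pics
python3 - <<'E'
from plant import bot
import cv2
for n in("scene","top"):
    im=bot.snapshot(n); cv2.imwrite(f"pics/{n}0.png",im)
    c=bot.calibration(n); print(n,c)
print(bot.get_state(), bot.nose_length)
E
```

```text
pics
scene {'intrinsics': array([[486.5445805 ,   0.        , 280.03282381],
       [  0.        , 486.5445805 , 215.61480266],
       [  0.        ,   0.        ,   1.        ]]), 'xyz': array([1.18935369, 0.71981736, 1.07876102]), 'orientation': array([[-0.7398928 ,  0.43969574, -0.50914271],
       [ 0.67257069,  0.4996851 , -0.54586031],
       [ 0.01439857, -0.74631257, -0.66543987]])}
top {'intrinsics': array([[479.94412874,   0.        , 280.34715613],
       [  0.        , 479.94412874, 199.71356952],
       [  0.        ,   0.        ,   1.        ]]), 'xyz': array([ 0.28276932, -0.054481  ,  1.64887437]), 'orientation': array([[-0.01683252, -0.9955992 ,  0.09218946],
       [-0.99985464,  0.01701091,  0.0011496 ],
       [-0.00271276, -0.09215671, -0.99574082]])}
{'time_s': 0.1, 'qpos': array([-1.49842821e+00,  3.13400013e-01,  1.49838850e+00, -2.69749354e-05,
        1.33101020e+00, -2.23419050e-01]), 'qd': array([ 6.71988152e-05, -6.71164161e-04, -2.37853937e-03, -1.02568450e-04,
       -3.04314726e-03,  4.03473839e-04]), 'joint_efforts': array([ 2.79869237e-03, -4.12901974e+01, -2.60144448e+01, -1.89855755e-04,
        3.02044959e-03,  1.86903327e-05]), 'position': array([ 0.15299075, -0.50198969,  0.25577893]), 'tool_rot': array([[ 9.56571128e-01,  2.91498997e-01, -1.13338218e-04],
       [ 2.91498919e-01, -9.56570404e-01,  1.20100211e-03],
       [ 2.41674924e-04, -1.18188191e-03, -9.99999272e-01]]), 'contact_force': array([-0.52415158,  0.07269268, -0.12549542]), 'wrist_torque': array([-0.0123411 , -0.01361489,  0.01153368]), 'grasp_force': 0.0, 'finger_gap': 0.0852158912681524} 0.025
```

View pics/top0.png

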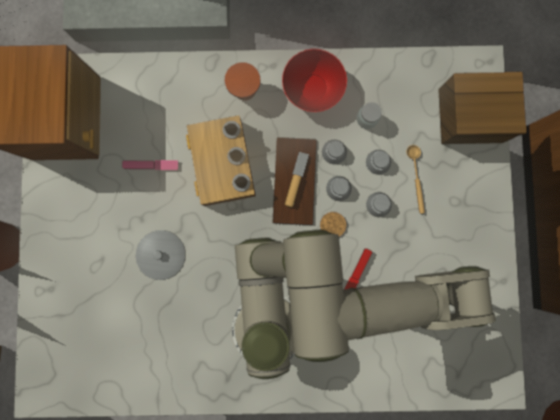

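View pics/scene0.png

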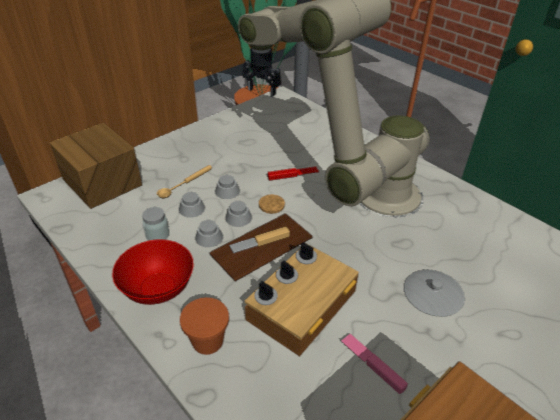

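Top view: the box with three knobs is at (220,160), its front facing right. The wooden-handled steel blade is on the dark board at (296,180). There are four bowls at (335,151), (379,160), (339,187) and (379,204). The blade look-alikes are the pink one at (150,165) and the red one at (360,268), which I leave alone. The steel blade with the wooden handle on the board fits the description. I'll confirm with an enlarged crop.

```bash
cat > h.py <<'E'
import numpy as np, cv2
from plant import bot
def crop(n,x0,y0,x1,y1,k,out):
    im=bot.snapshot(n)[y0:y1,x0:x1]
    im=cv2.resize(im,None,fx=k,fy=k,interpolation=cv2.INTER_CUBIC)
    for x in range((x0+19)//20*20,x1,20):
        cv2.line(im,((x-x0)*k,0),((x-x0)*k,6),(0,255,255),1); cv2.putText(im,str(x),((x-x0)*k+2,14),0,.35,(0,255,255),1)
    for y in range((y0+19)//20*20,y1,20):
        cv2.line(im,(0,(y-y0)*k),(6,(y-y0)*k),(0,255,255),1); cv2.putText(im,str(y),(8,(y-y0)*k+4),0,.35,(0,255,255),1)
    cv2.imwrite("pics/"+out,im)
def p2w(n,px,z):
    c=bot.calibration(n); px=np.atleast_2d(px).astype(float)
    d=np.c_[px,np.ones(len(px))]@np.linalg.inv(c["intrinsics"]).T@c["orientation"].T
    return c["xyz"]+d*((z-c["xyz"][2])/d[:,2])[:,None]
def w2p(n,P):
    c=bot.calibration(n); q=(np.atleast_2d(P)-c["xyz"])@c["orientation"]@c["intrinsics"].T
    return q[:,:2]/q[:,2:]
def to(p,yaw=None):
    "shift in tool axes and turn about tool z (deg) to reach TCP p, yaw (deg) tool-down"
    s=bot.get_state(); R=s["tool_rot"]; y0=np.degrees(np.arctan2(R[1,0],R[0,0]))
    print("pos",s["position"].round(4),"yaw",round(y0,2),"tilt",R[2,2].round(5),"t",s["time_s"],"gap",round(s["finger_gap"],4))
    if p is not None: print("shift mm",(R.T@(np.array(p)-s["position"])*1e3).round(1), "turn", None if yaw is None else round(y0-yaw,2))
E
python3 - <<'E'
from h import *
crop("top",180,105,320,215,5,"c1.png")
crop("top",310,95,430,225,4,"c2.png")
E
```

```text
(no output)
```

View pics/c1.png

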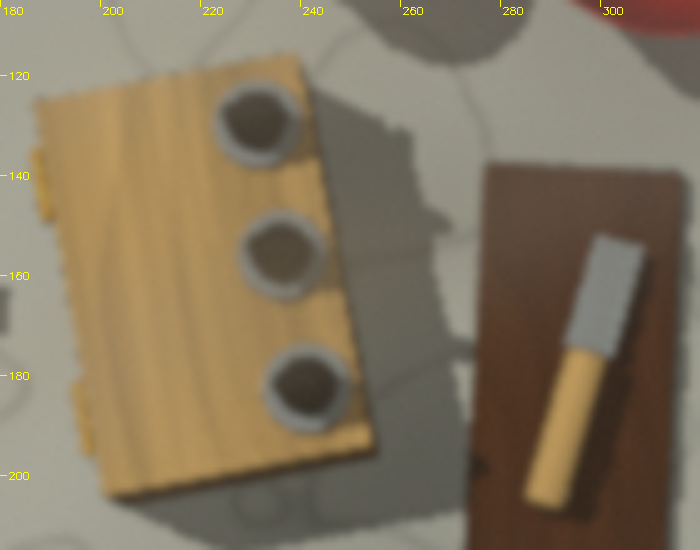

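View pics/c2.png

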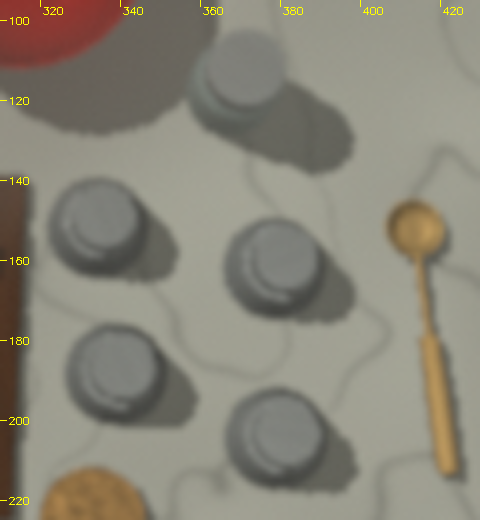

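The crops show the cover corners at (187,125), (239,116), (255,196) and (201,204). The steel blade with the wooden handle runs from its tip at (304.5,153) to the handle end at (289,205.6), and there are four bowls. It's the listed blade, because the red and pink ones are look-alikes. The knob bars aren't resolved from above, so I'll use the scene camera for them.

Run:
```python
from h import *
P=p2w("top",[(187.4,125),(239,116),(255,196),(201.4,204.4)],.084); print(P.round(4))
# fit rigid rect: local corners order (+x,-y)->? front=-x is right, +y is down in picture
L=np.array([(.09,-.135),(-.09,-.135),(-.09,.135),(.09,.135)])
c=P[:,:2].mean(0); Q=P[:,:2]-c
th=np.arctan2((L[:,0]*Q[:,1]-L[:,1]*Q[:,0]).sum(),(L*Q).sum()); R=np.array([[np.cos(th),-np.sin(th)],[np.sin(th),np.cos(th)]])
print("box",c,np.degrees(th)); print(((L@R.T-Q)*1e3).round(1))
K=np.array([(-.055,.09),(-.055,0),(-.055,-.09)])@R.T+c; print("knobs",K.round(4))
print("knob px top, z.084+.012?",w2p("top",np.c_[K,[.1]*3]).round(1), w2p("scene",np.c_[K,[.1]*3]).round(1))
print("blade tip,meet,end",p2w("top",[(304.5,153)],.025).round(4),p2w("top",[(298,175)],.027).round(4),p2w("top",[(289.2,205.6)],.038).round(4))
crop("scene",230,225,340,315,7,"c3.png")
```

```text
[[0.6823 0.2521 0.084 ]
 [0.7098 0.0802 0.084 ]
 [0.4413 0.0302 0.084 ]
 [0.4167 0.2059 0.084 ]]
box [0.56252621 0.14210281] 99.7014187586456
[[-1.9  1.5]
 [ 0.9 -4.1]
 [ 3.3  0.5]
 [-2.4  2.1]]
knobs [[0.4831 0.0727]
 [0.5718 0.0879]
 [0.6605 0.1031]]
knob px top, z.084+.012? [[241.5 182.9]
 [236.6 156.1]
 [231.8 129.5]] [[306.2 250.1]
 [286.6 268.8]
 [265.5 289. ]]
blade tip,meet,end [[ 0.5925 -0.1381  0.025 ]] [[ 0.5165 -0.1142  0.027 ]] [[ 0.4115 -0.0821  0.038 ]]
```

View pics/c3.png

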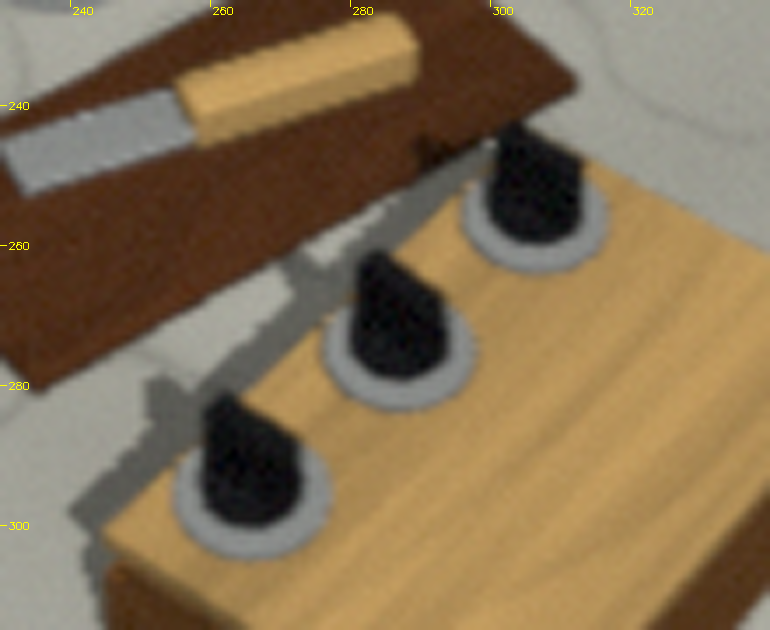

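Run:
```python
from h import *
K=np.array([[0.4831,.0727],[.5718,.0879],[.6605,.1031]]); th=np.radians(99.7)
for zt in (.122,.126,.13):
  for a in (0,.15,.3):
    u=np.array([np.cos(th-a),np.sin(th-a)]); v=np.array([-u[1],u[0]])
    for i in (0,1,2):
      C=np.array([K[i]+s*.019*u+t*.007*v for s,t in((-1,-1),(-1,1),(1,1),(1,-1))])
      q=(w2p("scene",np.c_[C,[zt]*4])-[230,225])*7
      print(zt,a,i,q.round(0).tolist())
for z in(.084,.09,.096): print(z,((w2p("scene",np.c_[K,[z]*3])-[230,225])*7).round(0).tolist())
```

```text
0.122 0 0 [[487.0, 125.0], [507.0, 106.0], [585.0, 148.0], [565.0, 168.0]]
0.122 0 1 [[347.0, 255.0], [370.0, 234.0], [449.0, 280.0], [427.0, 301.0]]
0.122 0 2 [[196.0, 396.0], [220.0, 373.0], [301.0, 423.0], [277.0, 446.0]]
0.122 0.15 0 [[489.0, 120.0], [514.0, 103.0], [583.0, 153.0], [558.0, 170.0]]
0.122 0.15 1 [[350.0, 250.0], [377.0, 231.0], [446.0, 285.0], [420.0, 304.0]]
0.122 0.15 2 [[199.0, 390.0], [228.0, 370.0], [298.0, 429.0], [269.0, 449.0]]
0.122 0.3 0 [[493.0, 115.0], [521.0, 102.0], [579.0, 158.0], [551.0, 172.0]]
0.122 0.3 1 [[354.0, 245.0], [384.0, 230.0], [442.0, 290.0], [412.0, 306.0]]
0.122 0.3 2 [[204.0, 385.0], [235.0, 368.0], [293.0, 435.0], [261.0, 451.0]]
0.126 0 0 [[487.0, 118.0], [508.0, 99.0], [586.0, 141.0], [565.0, 161.0]]
0.126 0 1 [[347.0, 248.0], [370.0, 227.0], [449.0, 273.0], [427.0, 294.0]]
0.126 0 2 [[196.0, 389.0], [220.0, 366.0], [301.0, 416.0], [277.0, 439.0]]
0.126 0.15 0 [[490.0, 113.0], [515.0, 96.0], [583.0, 146.0], [559.0, 163.0]]
0.126 0.15 1 [[350.0, 242.0], [377.0, 224.0], [446.0, 278.0], [420.0, 297.0]]
0.126 0.15 2 [[199.0, 383.0], [
[... 418 characters left out ...]
7.0]]
0.13 0 2 [[195.0, 382.0], [220.0, 359.0], [301.0, 409.0], [277.0, 432.0]]
0.13 0.15 0 [[490.0, 106.0], [515.0, 89.0], [584.0, 139.0], [559.0, 156.0]]
0.13 0.15 1 [[351.0, 235.0], [377.0, 217.0], [447.0, 271.0], [420.0, 290.0]]
0.13 0.15 2 [[199.0, 376.0], [227.0, 356.0], [298.0, 415.0], [269.0, 435.0]]
0.13 0.3 0 [[494.0, 101.0], [522.0, 87.0], [580.0, 144.0], [552.0, 158.0]]
0.13 0.3 1 [[355.0, 230.0], [385.0, 215.0], [443.0, 276.0], [413.0, 292.0]]
0.13 0.3 2 [[203.0, 370.0], [235.0, 354.0], [293.0, 420.0], [261.0, 437.0]]
0.084 [[531.0, 203.0], [396.0, 334.0], [249.0, 476.0]]
0.09 [[532.0, 193.0], [396.0, 324.0], [249.0, 466.0]]
0.096 [[533.0, 182.0], [396.0, 313.0], [248.0, 455.0]]
```

Run:
```python
from h import *
th=np.radians(99.7);R=np.array([[np.cos(th),-np.sin(th)],[np.sin(th),np.cos(th)]]);c=np.array([.5625,.1421])
L=np.array([(.09,-.135),(-.09,-.135),(-.09,.135),(.09,.135)])@R.T+c
print(w2p("scene",np.c_[L,[.084]*4]).round(1),w2p("scene",np.c_[L,[.0]*4]).round(1))
B=p2w("top",[(277,137.5),(316.5,139),(273.5,222.5),(312.5,224)],.012);print(B.round(4),w2p("scene",B).round(1))
im=cv2.imread("pics/scene0.png")[200:360,200:370]; im=cv2.resize(im,None,fx=4.7,fy=3.7*1.0,interpolation=cv2.INTER_CUBIC) if 0 else cv2.resize(im,None,fx=3.5,fy=3.5,interpolation=cv2.INTER_CUBIC)
cv2.imwrite("pics/c4.png",im)
```

```text
[[300.2 333.8]
 [244.  297. ]
 [305.2 239.8]
 [358.3 268.7]] [[298.8 353.2]
 [245.1 316.8]
 [303.8 259.6]
 [354.8 288.5]]
[[ 0.6511 -0.0446  0.012 ]
 [ 0.6434 -0.1814  0.012 ]
 [ 0.3567 -0.0279  0.012 ]
 [ 0.3493 -0.1608  0.012 ]] [[234.5 277.2]
 [208.5 250.4]
 [310.9 233.4]
 [284.2 211.6]]
```

View pics/c4.png

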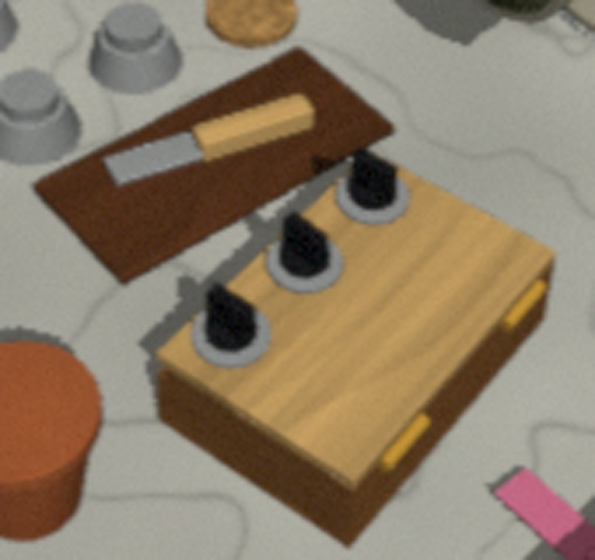

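The two cameras disagree by about 3 px: cover and board corners in the scene view sit about 3 px lower than predicted from the top view. I'll move the gripper over the knobs and use it as a reference.

Request:
servo_tool:
  plan:
    - [[0,0,0,0,0,-8.1,0.085],[0,0,0,0,0,-8.1,0.085],[0,0,0,0,0,-8.1,0.085],[0,0,0,0,0,-8.1,0.085],[0,0,0,0,0,-8.1,0.085]]

```text
time_s: 0.75
position: [0.153, -0.5021, 0.2562]
tool_rot: [[0.533, 0.846, -0.0], [0.846, -0.533, 0.0], [0.0, -0.0, -1.0]]
contact_force: [0.0, 0.6, 0.6]
finger_gap: 0.0851
grasp_force: 0.0
```

Request:
servo_tool:
  plan:
    - [[0,0,0,0,0,-8.1,0.085],[0,0,0,0,0,-8.1,0.085],[0,0,0,0,0,-8.1,0.085],[0,0,0,0,0,-8.1,0.085],[0,0,0,0,0,-8.1,0.06]]

```text
time_s: 1.25
position: [0.153, -0.5022, 0.2562]
tool_rot: [[-0.144, 0.99, 0.0], [0.99, 0.144, 0.0], [0.0, 0.0, -1.0]]
contact_force: [0.2, 0.4, -0.7]
finger_gap: 0.0731
grasp_force: 0.0
```

Request:
servo_tool:
  plan:
    - [[0.035,0.025,0,0,0,0,0.06],[0.035,0.025,0,0,0,0,0.06],[0.035,0.025,0,0,0,0,0.06],[0.035,0.025,0,0,0,0,0.06],[0.035,0.025,0,0,0,0,0.06]]

```text
time_s: 1.75
position: [0.2531, -0.31, 0.2563]
tool_rot: [[-0.138, 0.99, 0.0], [0.99, 0.138, -0.0], [-0.0, 0.0, -1.0]]
contact_force: [1.0, -1.0, 0.7]
finger_gap: 0.0595
grasp_force: 0.0
```

Request:
servo_tool:
  plan:
    - [[0.035,0.025,0,0,0,0,0.06],[0.035,0.025,0,0,0,0,0.06],[0.035,0.025,0,0,0,0,0.06],[0.035,0.025,0,0,0,0,0.06],[0.035,0.025,0,0,0,0,0.06]]

```text
time_s: 2.25
position: [0.3527, -0.1193, 0.2565]
tool_rot: [[-0.138, 0.99, 0.001], [0.99, 0.138, -0.0], [-0.0, 0.001, -1.0]]
contact_force: [1.2, -1.3, 0.2]
finger_gap: 0.0599
grasp_force: 0.0
```

Request:
servo_tool:
  plan:
    - [[0.035,0.025,0,0,0,0,0.06],[0.035,0.025,0,0,0,0,0.06],[0.035,0.025,0,0,0,0,0.06],[0.035,0.025,0,0,0,0,0.06],[0.035,0.025,0,0,0,0,0.06]]

```text
time_s: 2.75
position: [0.4523, 0.0715, 0.2563]
tool_rot: [[-0.139, 0.99, 0.0], [0.99, 0.139, -0.0], [-0.0, 0.0, -1.0]]
contact_force: [0.8, -1.0, 0.3]
finger_gap: 0.0598
grasp_force: 0.0
```

Run:
```python
from h import *
to((.571,.088,.21),91)
print(bot.get_state()["qpos"].round(3))
```

```text
pos [0.4523 0.0715 0.2563] yaw 97.97 tilt -1.0 t 2.75 gap 0.0598
shift mm [-1.000e-01  1.198e+02  4.640e+01] turn 6.97
[-0.1    0.164  1.687 -0.     1.29  -0.239]
```

Request:
servo_tool:
  plan:
    - [[-0.003,0.031,0.0,0,0,5,0.06],[0,0,0.03,0,0,0,0.06],[0,0,0.026,0,0,0,0.06],[0,0,0,0,0,0,0.06]]

```text
time_s: 3.15
position: [0.4815, 0.0711, 0.1975]
tool_rot: [[-0.052, 0.999, -0.006], [0.999, 0.052, 0.001], [0.001, -0.006, -1.0]]
contact_force: [0.5, -0.6, 0.6]
finger_gap: 0.0601
grasp_force: 0.0
```

Run:
```python
from h import *
to(None)
s=bot.get_state(); R=s["tool_rot"];p=s["position"]
T=np.array([p+R@[a,b,.025] for a,b in((.011,.03),(.011,-.03),(-.011,.03),(-.011,-.03))])
print("scene",w2p("scene",T).round(1).tolist(),"top",w2p("top",T).round(1).tolist())
crop("scene",250,150,370,280,4,"a.png"); crop("top",190,100,300,230,4,"b.png")
a=cv2.imread("pics/a.png");b=cv2.imread("pics/b.png")
cv2.imwrite("pics/d1.png",np.hstack([a,b[:, :320]]))
```

```text
pos [0.4815 0.0711 0.1975] yaw 92.96 tilt -0.99998 t 3.15 gap 0.0601
scene [[303.0, 238.2], [317.9, 227.4], [297.0, 234.1], [311.9, 223.5]] top [[236.0, 171.2], [237.1, 190.3], [243.0, 170.7], [244.2, 189.9]]
```

View pics/d1.png

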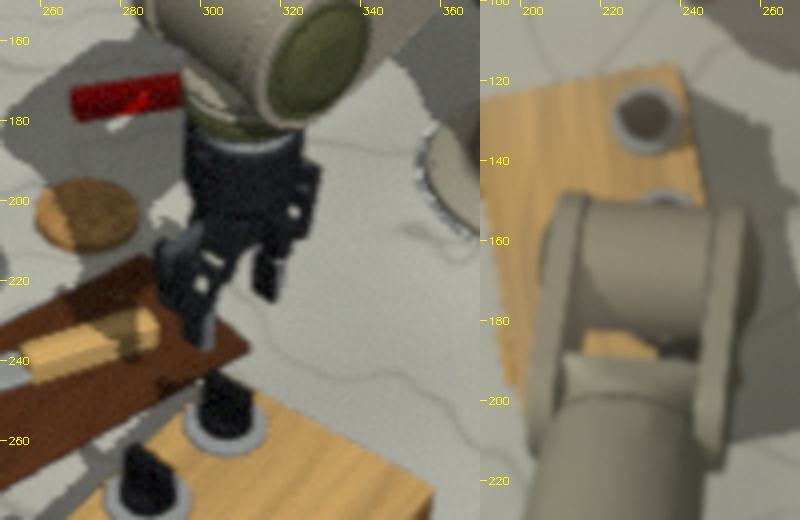

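Request:
servo_tool:
  plan:
    - [[0,0,0,0,0,0,0.0],[0,0,0,0,0,0,0.0],[0,0,0,0,0,0,0.0],[0,0,0,0,0,0,0.0],[0,0,0,0,0,0,0.0]]
  squeeze: 30

```text
time_s: 3.75
position: [0.483, 0.0709, 0.2005]
tool_rot: [[-0.051, 0.999, 0.0], [0.999, 0.051, -0.0], [-0.0, 0.0, -1.0]]
contact_force: [0.2, 0.0, -0.2]
finger_gap: 0.0006
grasp_force: 0.0
```

Run:
```python
from h import *
to(None)
s=bot.get_state(); R=s["tool_rot"];p=s["position"]
print("tip scene",w2p("scene",[p+R@[0,0,.025],p+R@[.011,0,.025],p+R@[-.011,0,.025]]).round(1),"base",w2p("scene",[[0,0,0],[0,0,.02]]).round(1),w2p("top",[[0,0,0],[0,0,.02]]).round(1))
crop("scene",250,170,350,270,5,"a.png"); crop("scene",350,90,460,240,3,"b.png")
a=cv2.imread("pics/a.png");b=cv2.imread("pics/b.png")
o=np.zeros((500,800,3),np.uint8);o[:500,:500]=a;o[:450,500:800]=b[:,:300];cv2.imwrite("pics/d2.png",o)
```

```text
pos [0.483  0.0709 0.2005] yaw 92.95 tilt -1.0 t 3.75 gap 0.0006
tip scene [[307.1 230.1]
 [310.1 232.2]
 [304.1 228.1]] base [[387.9 193.6]
 [388.8 189.2]] [[266.9 328.7]
 [266.7 329.8]]
```

View pics/d2.png

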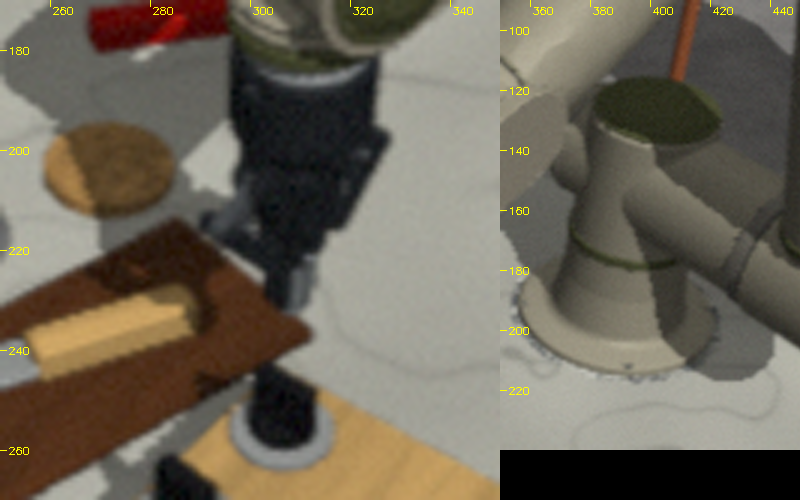

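Closed fingertips in the scene view are at about (306.5,232), against a prediction of (307,230). So the scene camera is biased about +2.5 px down here and the top camera is trustworthy. The bar tops then come out at z≈0.123. I'm descending on knob0.

Request:
servo_tool:
  plan:
    - [[0.003,0.002,0,0,0,0,0.05],[0,0,0,0,0,0,0.05],[0,0,0,0,0,0,0.05],[0,0,0,0,0,0,0.05],[0,0,0.02,0,0,0,0.05]]

```text
time_s: 4.35
position: [0.4859, 0.0739, 0.1819]
tool_rot: [[-0.051, 0.999, 0.005], [0.999, 0.051, -0.0], [-0.001, 0.005, -1.0]]
contact_force: [-0.6, -0.1, -1.3]
finger_gap: 0.0499
grasp_force: 0.0
```

Request:
servo_tool:
  plan:
    - [[0,0,0.02,0,0,0,0.05],[0,0,0.02,0,0,0,0.05],[0,0,0.01,0,0,0,0.05],[0,0,0.006,0,0,0,0.05],[0,0,0,0,0,0,0.05]]

```text
time_s: 4.85
position: [0.4848, 0.074, 0.1241]
tool_rot: [[-0.051, 0.999, -0.0], [0.999, 0.051, 0.0], [0.0, -0.0, -1.0]]
contact_force: [-0.4, -0.6, -0.5]
finger_gap: 0.0504
grasp_force: 0.0
```

Request:
servo_tool:
  plan:
    - [[0,0,0,0,0,0,0.0],[0,0,0,0,0,0,0.0],[0,0,0,0,0,0,0.0],[0,0,0,0,0,0,0.0],[0,0,0,0,0,0,0.0]]
  squeeze: 30

```text
time_s: 5.35
position: [0.488, 0.0737, 0.1261]
tool_rot: [[-0.051, 0.999, 0.01], [0.999, 0.051, -0.0], [-0.001, 0.01, -1.0]]
contact_force: [14.1, 0.4, -1.6]
finger_gap: 0.0136
grasp_force: 34.2
```

Run:
```python
from h import *
to((.4845,.074,.124),15); s=bot.get_state(); print(s["wrist_torque"],s["contact_force"],s["grasp_force"])
```

```text
pos [0.488  0.0737 0.1261] yaw 92.91 tilt -0.99995 t 5.35 gap 0.0136
shift mm [ 0.5 -3.5  2. ] turn 77.91
[ 0.09889549 -1.86417808 -0.07684411] [14.07085181  0.44641786 -1.64913236] 34.22524809837341
```

Request:
servo_tool:
  plan:
    - [[0,0.0035,0,0,0,0,0.0],[0,0,0,0,0,7.5,0.0],[0,0,0,0,0,7.5,0.0],[0,0,0,0,0,7.5,0.0],[0,0,0,0,0,7.5,0.0]]
  squeeze: 40

```text
time_s: 5.85
position: [0.4867, 0.0742, 0.1253]
tool_rot: [[0.459, 0.888, -0.005], [0.888, -0.459, -0.0], [-0.002, -0.004, -1.0]]
contact_force: [-14.7, -1.0, 17.3]
finger_gap: 0.0136
grasp_force: 43.4
```

Request:
servo_tool:
  plan:
    - [[0,0,0,0,0,7.5,0.0],[0,0,0,0,0,7.5,0.0],[0,0,0,0,0,7.5,0.0],[0,0,0,0,0,7.5,0.0],[0,0,0,0,0,0,0.0]]

```text
time_s: 6.35
position: [0.4852, 0.0756, 0.1252]
tool_rot: [[0.841, 0.541, -0.008], [0.541, -0.841, 0.002], [-0.006, -0.006, -1.0]]
contact_force: [-21.4, 6.6, 22.0]
finger_gap: 0.0132
grasp_force: 44.2
```

Run:
```python
from h import *
to(None); s=bot.get_state(); print(s["wrist_torque"],s["contact_force"],s["grasp_force"])
```

```text
pos [0.4852 0.0756 0.1252] yaw 32.77 tilt -0.99996 t 6.35 gap 0.0132
[1.28418693 3.46251094 0.07341669] [-21.40997911   6.60269788  21.99125713] 44.19975757598877
```

Request:
servo_tool:
  plan:
    - [[-0.0028,-0.003,-0.002,0,0,0,0.0],[0,0,0,0,0,6,0.0],[0,0,0,0,0,6,0.0],[0,0,0,0,0,5,0.0],[0,0,0,0,0,0,0.0]]

```text
time_s: 6.85
position: [0.4839, 0.0767, 0.126]
tool_rot: [[0.961, 0.275, -0.001], [0.275, -0.961, 0.002], [0.0, -0.002, -1.0]]
contact_force: [0.8, 9.8, -4.6]
finger_gap: 0.0133
grasp_force: 54.1
```

Run:
```python
from h import *
to(None); s=bot.get_state(); print(s["wrist_torque"],s["contact_force"],s["grasp_force"])
```

```text
pos [0.4839 0.0767 0.126 ] yaw 15.97 tilt -1.0 t 6.85 gap 0.0133
[ 1.77561232 -0.28357333  1.30580309] [ 0.75440805  9.7578665  -4.6224997 ] 54.0508313162718
```

Request:
servo_tool:
  plan:
    - [[0,0,0,0,0,-3,0.05],[0,0,0,0,0,0,0.05],[0,0,0,0,0,0,0.05],[0,0,-0.02,0,0,0,0.05],[0,0,-0.03,0,0,0,0.05]]
  squeeze: 30

```text
time_s: 7.35
position: [0.4836, 0.0751, 0.1759]
tool_rot: [[0.946, 0.323, -0.003], [0.323, -0.946, 0.0], [-0.003, -0.001, -1.0]]
contact_force: [0.1, 1.2, 0.8]
finger_gap: 0.0504
grasp_force: 0.0
```

Request:
servo_tool:
  plan:
    - [[0.0448,0.0069,0,0,0,0,0.05],[0.0448,0.0069,0,0,0,-8.2,0.05],[0,0,0,0,0,-8.2,0.05],[0,0,0,0,0,-8.2,0.05],[0,0,0,0,0,-8.2,0.05]]

```text
time_s: 7.85
position: [0.5737, 0.0912, 0.176]
tool_rot: [[0.615, 0.788, -0.0], [0.788, -0.615, -0.0], [-0.0, -0.0, -1.0]]
contact_force: [0.0, 0.0, -0.2]
finger_gap: 0.0501
grasp_force: 0.0
```

Request:
servo_tool:
  plan:
    - [[0,0,0,0,0,-8.2,0.05],[0,0,0,0,0,-8.2,0.05],[0,0,0,0,0,-8.2,0.05],[0,0,0,0,0,-8.2,0.05],[0,0,0,0,0,-8.2,0.05]]

```text
time_s: 8.35
position: [0.5736, 0.0911, 0.1764]
tool_rot: [[-0.052, 0.999, 0.0], [0.999, 0.052, -0.0], [-0.0, 0.0, -1.0]]
contact_force: [0.4, -0.9, -1.3]
finger_gap: 0.0501
grasp_force: 0.0
```

Run:
```python
from h import *
to((.5725,.0925,.127),93); s=bot.get_state(); print(s["wrist_torque"],s["contact_force"],s["grasp_force"])
crop("scene",230,215,340,315,7,"e1.png")
```

```text
pos [0.5736 0.0911 0.1764] yaw 93.01 tilt -1.0 t 8.35 gap 0.0501
shift mm [ 1.5 -1.  49.4] turn 0.01
[ 0.01866833 -0.00804563 -0.03667591] [ 0.43364445 -0.86722765 -1.26707543] 0.0
```

View pics/e1.png

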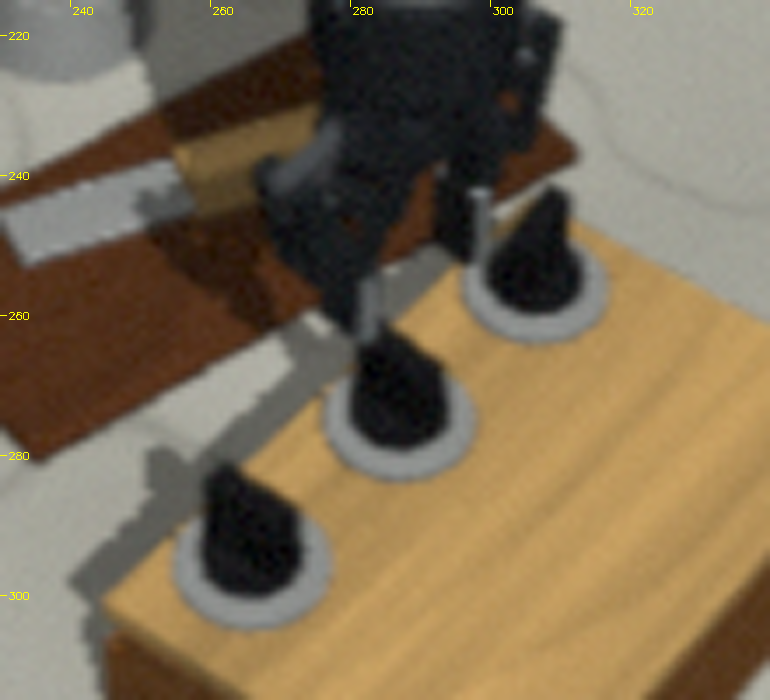

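Knob 0, at about (307,250), is clearly turned across. Knob1 next, with the descent 3 mm higher so the tips clear the disc when the pads swing forward.

Request:
servo_tool:
  plan:
    - [[0.002,-0.001,0.02,0,0,0,0.05],[0,0,0.02,0,0,0,0.05],[0,0,0.008,0,0,0,0.05],[0,0,0,0,0,0,0.05],[0,0,0,0,0,0,0.0]]

```text
time_s: 8.9
position: [0.5729, 0.0931, 0.1291]
tool_rot: [[-0.047, 0.999, 0.001], [0.999, 0.047, -0.0], [-0.0, 0.001, -1.0]]
contact_force: [0.1, 0.2, 0.7]
finger_gap: 0.0368
grasp_force: 0.0
```

Request:
servo_tool:
  plan:
    - [[0,0,0,0,0,0,0.0],[0,0,0,0,0,0,0.0],[0,0,0,0,0,0,0.0],[0,0,0,0,0,0,0.0]]

```text
time_s: 9.3
position: [0.5762, 0.0933, 0.1306]
tool_rot: [[-0.047, 0.999, 0.012], [0.999, 0.047, 0.001], [0.0, 0.012, -1.0]]
contact_force: [17.1, 3.3, -3.9]
finger_gap: 0.0133
grasp_force: 34.1
```

Run:
```python
from h import *
to(None); s=bot.get_state(); print(s["wrist_torque"],s["contact_force"],s["grasp_force"])
```

```text
pos [0.5762 0.0933 0.1306] yaw 92.69 tilt -0.99993 t 9.3 gap 0.0133
[ 0.48290696 -2.61106537  0.04099066] [17.13875135  3.32126445 -3.8990276 ] 34.05550271272659
```

Request:
servo_tool:
  plan:
    - [[0,0.0015,0,0,0,7.5,0.0],[0,0,0,0,0,7.5,0.0],[0,0,0,0,0,7.5,0.0],[0,0,0,0,0,7.5,0.0],[0,0,0,0,0,7.5,0.0]]
  squeeze: 40

```text
time_s: 9.8
position: [0.5762, 0.0934, 0.1299]
tool_rot: [[0.575, 0.818, 0.008], [0.818, -0.575, 0.001], [0.005, 0.006, -1.0]]
contact_force: [10.0, 1.4, -1.1]
finger_gap: 0.0133
grasp_force: 41.2
```

Run:
```python
from h import *
to(None); s=bot.get_state(); print(s["wrist_torque"],s["contact_force"],s["grasp_force"])
```

```text
pos [0.5762 0.0934 0.1299] yaw 54.9 tilt -0.99997 t 9.8 gap 0.0133
[ 0.45357399 -1.49445021  0.05839411] [ 9.97726009  1.44272987 -1.10751546] 41.22739613056183
```

Request:
servo_tool:
  plan:
    - [[0.001,0.001,0,0,0,8,0.0],[0,0,0,0,0,8,0.0],[0,0,0,0,0,8,0.0],[0,0,0,0,0,8,0.0],[0,0,0,0,0,8,0.0]]

```text
time_s: 10.3
position: [0.5765, 0.0937, 0.1299]
tool_rot: [[0.966, 0.258, 0.004], [0.258, -0.966, 0.0], [0.004, 0.001, -1.0]]
contact_force: [2.4, 1.9, 4.9]
finger_gap: 0.013
grasp_force: 59.3
```

Run:
```python
from h import *
to(None); s=bot.get_state(); print(s["wrist_torque"],s["contact_force"],s["grasp_force"])
```

```text
pos [0.5765 0.0937 0.1299] yaw 14.97 tilt -0.99999 t 10.3 gap 0.013
[ 0.43734095 -0.35069516  1.60573483] [2.42719218 1.94216887 4.87906559] 59.338528560474515
```

Request:
servo_tool:
  plan:
    - [[0,0,0,0,0,-3,0.05],[0,0,0,0,0,0,0.05],[0,0,0,0,0,0,0.05],[0,0,-0.02,0,0,0,0.05],[0,0,-0.03,0,0,0,0.05]]
  squeeze: 30

```text
time_s: 10.8
position: [0.5746, 0.0935, 0.1776]
tool_rot: [[0.95, 0.312, -0.003], [0.312, -0.95, 0.0], [-0.003, -0.001, -1.0]]
contact_force: [0.0, -0.3, 0.4]
finger_gap: 0.0498
grasp_force: 0.0
```

Request:
servo_tool:
  plan:
    - [[0.0446,0.0065,0,0,0,0,0.05],[0.0446,0.0065,0,0,0,-8.3,0.05],[0,0,0,0,0,-8.3,0.05],[0,0,0,0,0,-8.3,0.05],[0,0,0,0,0,-8.3,0.05]]

```text
time_s: 11.3
position: [0.6643, 0.1091, 0.1779]
tool_rot: [[0.619, 0.785, -0.0], [0.785, -0.619, 0.0], [-0.0, -0.0, -1.0]]
contact_force: [-0.1, 0.1, -0.0]
finger_gap: 0.0503
grasp_force: 0.0
```

Request:
servo_tool:
  plan:
    - [[0,0,0,0,0,-8.3,0.05],[0,0,0,0,0,-8.3,0.05],[0,0,0,0,0,-8.3,0.05],[0,0,0,0,0,-8.3,0.05],[0,0,0,0,0,-8.3,0.05]]

```text
time_s: 11.8
position: [0.6641, 0.1091, 0.1784]
tool_rot: [[-0.056, 0.998, 0.0], [0.998, 0.056, 0.0], [0.0, 0.0, -1.0]]
contact_force: [-0.6, 0.0, 0.4]
finger_gap: 0.0503
grasp_force: 0.0
```

Run:
```python
from h import *
to((.6652,.1089,.130),93); s=bot.get_state(); print(s["qpos"].round(2))
```

```text
pos [0.6641 0.1091 0.1784] yaw 93.23 tilt -1.0 t 11.8 gap 0.0503
shift mm [-0.2  1.1 48.4] turn 0.23
[-0.01  0.7   1.09  0.    1.34 -0.07]
```

Request:
servo_tool:
  plan:
    - [[0,0.001,0.02,0,0,0,0.05],[0,0,0.02,0,0,0,0.05],[0,0,0.008,0,0,0,0.05],[0,0,0,0,0,0,0.05],[0,0,0,0,0,0,0.0]]

```text
time_s: 12.3
position: [0.6655, 0.1091, 0.1313]
tool_rot: [[-0.051, 0.999, 0.001], [0.999, 0.051, 0.0], [-0.0, 0.001, -1.0]]
contact_force: [-0.6, -0.2, 0.7]
finger_gap: 0.0368
grasp_force: 0.0
```

Request:
servo_tool:
  plan:
    - [[0,0,0,0,0,0,0.0],[0,0,0,0,0,0,0.0],[0,0,0,0,0,0,0.0],[0,0,0,0,0,0,0.0]]

```text
time_s: 12.7
position: [0.6657, 0.109, 0.1315]
tool_rot: [[-0.051, 0.999, 0.003], [0.999, 0.051, -0.0], [-0.0, 0.002, -1.0]]
contact_force: [1.9, -0.2, 5.2]
finger_gap: 0.0131
grasp_force: 34.0
```

Request:
servo_tool:
  plan:
    - [[0,0,0,0,0,7.5,0.0],[0,0,0,0,0,7.5,0.0],[0,0,0,0,0,7.5,0.0],[0,0,0,0,0,7.5,0.0],[0,0,0,0,0,7.5,0.0]]
  squeeze: 40

```text
time_s: 13.2
position: [0.6655, 0.1091, 0.1315]
tool_rot: [[0.572, 0.821, 0.002], [0.821, -0.572, -0.0], [0.001, 0.002, -1.0]]
contact_force: [0.2, -0.2, 6.9]
finger_gap: 0.0127
grasp_force: 40.7
```

Run:
```python
from h import *
to(None); s=bot.get_state(); print(s["wrist_torque"],s["contact_force"],s["grasp_force"])
```

```text
pos [0.6655 0.1091 0.1315] yaw 55.14 tilt -1.0 t 13.2 gap 0.0127
[-0.12352131  0.02034509  0.08183319] [ 0.22643478 -0.24680676  6.89997648] 40.710033774375916
```

Well centred. I'll finish the turn and release, then rise and look.

Request:
servo_tool:
  plan:
    - [[0,0,0,0,0,8,0.0],[0,0,0,0,0,8,0.0],[0,0,0,0,0,8,0.0],[0,0,0,0,0,8,0.0],[0,0,0,0,0,8,0.0]]

```text
time_s: 13.7
position: [0.6654, 0.1092, 0.1315]
tool_rot: [[0.965, 0.262, 0.001], [0.262, -0.965, -0.0], [0.001, 0.0, -1.0]]
contact_force: [-0.6, 0.1, 7.8]
finger_gap: 0.0132
grasp_force: 58.3
```

Run:
```python
from h import *
to(None); s=bot.get_state(); print(s["wrist_torque"],s["contact_force"],s["grasp_force"])
```

```text
pos [0.6654 0.1092 0.1315] yaw 15.17 tilt -1.0 t 13.7 gap 0.0132
[0.00768288 0.1953433  1.28070552] [-0.63249042  0.05780452  7.83664685] 58.26347603928298
```

Request:
servo_tool:
  plan:
    - [[0,0,0,0,0,-3,0.06],[0,0,0,0,0,0,0.06],[0,0,0,0,0,0,0.06],[0,0,-0.02,0,0,0,0.06],[0,0,-0.04,0,0,0,0.06]]
  squeeze: 30

```text
time_s: 14.2
position: [0.6637, 0.1091, 0.1876]
tool_rot: [[0.949, 0.316, -0.007], [0.316, -0.949, 0.0], [-0.007, -0.002, -1.0]]
contact_force: [-0.1, -0.3, -0.2]
finger_gap: 0.0601
grasp_force: 0.0
```

Request:
servo_tool:
  plan:
    - [[0,0.04,0,0,0,0,0.06],[0,0.04,0,0,0,0,0.06],[0,0.04,0,0,0,0,0.06],[0,0.04,0,0,0,0,0.06],[0,0,0,0,0,0,0.06]]

```text
time_s: 14.7
position: [0.7162, -0.0478, 0.1893]
tool_rot: [[0.95, 0.311, -0.001], [0.311, -0.95, -0.001], [-0.001, 0.001, -1.0]]
contact_force: [-0.4, -0.4, 0.0]
finger_gap: 0.0599
grasp_force: 0.0
```

Run:
```python
from h import *
to(None)
crop("scene",200,195,340,315,5,"e2.png")
```

```text
pos [ 0.7162 -0.0478  0.1893] yaw 18.11 tilt -1.0 t 14.7 gap 0.0599
```

View pics/e2.png

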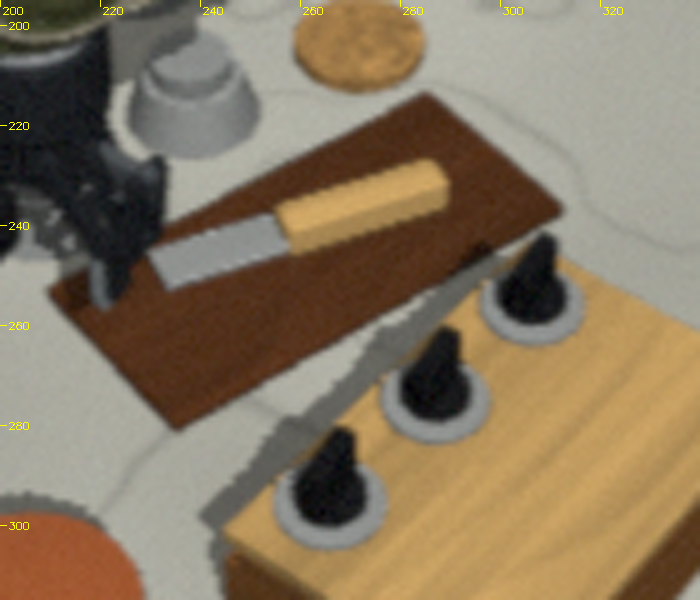

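All three knob bars now lie across, at (267,294), (286,272) and (307,252). Next is the blade.

Request:
servo_tool:
  plan:
    - [[-0.0468,-0.0046,0,0,0,0,0.07],[-0.0468,-0.0046,0,0,0,0,0.07],[-0.0468,-0.0046,0,0,0,0,0.07],[-0.0468,-0.0046,0,0,0,0,0.07],[-0.0468,-0.0046,0,0,0,0,0.07]]

```text
time_s: 15.25
position: [0.4843, -0.0938, 0.1903]
tool_rot: [[0.948, 0.317, 0.0], [0.317, -0.948, 0.0], [0.0, -0.0, -1.0]]
contact_force: [0.7, -0.3, 0.7]
finger_gap: 0.0698
grasp_force: 0.0
```

Request:
servo_tool:
  plan:
    - [[0,0,0.02,0,0,7.06,0.07],[0,0,0.02,0,0,7.06,0.07],[0,0,0.02,0,0,7.06,0.07],[0,0,0.01,0,0,7.06,0.07],[0,0,0,0,0,7.06,0.07]]

```text
time_s: 15.75
position: [0.4856, -0.0934, 0.119]
tool_rot: [[0.956, -0.294, -0.003], [-0.294, -0.956, 0.001], [-0.003, -0.001, -1.0]]
contact_force: [-0.3, -0.1, 0.7]
finger_gap: 0.0702
grasp_force: 0.0
```

Run:
```python
from h import *
to((.4866,-.0987,.037),-17.2)
# blade axis now, from top picture: wooden handle / steel on board
im=bot.snapshot("top"); hsv=cv2.cvtColor(im,cv2.COLOR_BGR2HSV)
m=np.zeros(im.shape[:2],bool); m[135:225,275:315]=1
w=m&(hsv[...,1]>90)&(hsv[...,2]>120)
s=m&(hsv[...,1]<60)&(hsv[...,2]>90)
for k in(w,s):
    y,x=np.nonzero(k); print(len(x), x.mean() if len(x) else 0, y.mean() if len(y) else 0)
im0=cv2.imread("pics/top0.png");hsv=cv2.cvtColor(im0,cv2.COLOR_BGR2HSV)
w=m&(hsv[...,1]>90)&(hsv[...,2]>120); s=m&(hsv[...,1]<60)&(hsv[...,2]>90)
for k in(w,s):
    y,x=np.nonzero(k); print(len(x), x.mean(),y.mean(), p2w("top",[(x.mean(),y.mean())],.032).round(4))
```

```text
pos [ 0.4856 -0.0934  0.119 ] yaw -17.1 tilt -1.0 t 15.75 gap 0.0702
shift mm [ 2.7  4.8 82. ] turn 0.1
0 0 0
2056 292.72422178988325 176.2704280155642
240 292.1791666666667 190.0125 [[ 0.4648 -0.0933  0.032 ]]
489 296.76482617586913 158.69325153374234 [[ 0.572 -0.111  0.032]]
```

Request:
servo_tool:
  plan:
    - [[0.001,0.003,0.03,0,0,0,0.06],[0,0,0.03,0,0,0,0.06],[0,0,0.015,0,0,0,0.06],[0,0,0.006,0,0,0,0.06],[0,0,0,0,0,0,0.06]]

```text
time_s: 16.3
position: [0.4865, -0.0975, 0.0392]
tool_rot: [[0.958, -0.288, -0.001], [-0.288, -0.958, 0.0], [-0.001, -0.0, -1.0]]
contact_force: [0.3, 0.8, 0.5]
finger_gap: 0.0598
grasp_force: 0.0
```

Request:
servo_tool:
  plan:
    - [[0,0,0,0,0,0,0.0],[0,0,0,0,0,0,0.0],[0,0,0,0,0,0,0.0],[0,0,0,0,0,0,0.0],[0,0,0,0,0,0,0.0]]
  squeeze: 30

```text
time_s: 16.8
position: [0.4872, -0.0982, 0.0403]
tool_rot: [[0.957, -0.29, 0.002], [-0.29, -0.957, -0.001], [0.002, 0.0, -1.0]]
contact_force: [-0.3, 1.1, 7.1]
finger_gap: 0.0269
grasp_force: 31.1
```

Run:
```python
from h import *
to(None); s=bot.get_state(); print(s["wrist_torque"],s["contact_force"],s["grasp_force"])
```

```text
pos [ 0.4872 -0.0982  0.0403] yaw -16.84 tilt -1.0 t 16.8 gap 0.0269
[0.22551043 0.13349281 0.04433182] [-0.29610354  1.11304154  7.09978491] 31.099809408187866
```

Request:
servo_tool:
  plan:
    - [[0,0,0,0,0,0,0.0],[0,0,0,0,0,0,0.0],[0,0,-0.02,0,0,0,0.0],[0,0,-0.03,0,0,0,0.0],[0,0,-0.03,0,0,0,0.0]]
  squeeze: 90

```text
time_s: 17.3
position: [0.4863, -0.0979, 0.1204]
tool_rot: [[0.957, -0.29, -0.001], [-0.29, -0.957, 0.0], [-0.001, -0.0, -1.0]]
contact_force: [0.1, -0.6, 0.2]
finger_gap: 0.0266
grasp_force: 88.6
```

Request:
servo_tool:
  plan:
    - [[0,0,0,0,0,-8.3,0.0],[0,0,0,0,0,-8.3,0.0],[0,0,0,0,0,-8.3,0.0],[0,0,0,0,0,-8.3,0.0],[0,0,0,0,0,-8.3,0.0]]

```text
time_s: 17.8
position: [0.4865, -0.098, 0.1195]
tool_rot: [[0.906, 0.423, 0.0], [0.423, -0.906, -0.0], [0.0, 0.0, -1.0]]
contact_force: [0.4, 0.2, -0.6]
finger_gap: 0.0261
grasp_force: 88.5
```

Request:
servo_tool:
  plan:
    - [[0,0,0,0,0,-8.3,0.0],[0,0,0,0,0,-8.3,0.0],[0,0,0,0,0,-8.3,0.0],[0,0,0,0,0,-8.3,0.0],[0,0,0,0,0,-8.3,0.0]]

```text
time_s: 18.3
position: [0.4865, -0.098, 0.1195]
tool_rot: [[0.399, 0.917, 0.0], [0.917, -0.399, -0.0], [0.0, 0.0, -1.0]]
contact_force: [-0.3, 0.6, -1.0]
finger_gap: 0.0261
grasp_force: 88.5
```

Request:
servo_tool:
  plan:
    - [[0,0,0,0,0,-8.3,0.0],[0,0,0,0,0,-8.3,0.0],[0,0,0,0,0,-8.3,0.0],[0,0,0,0,0,-8.3,0.0],[0,0,0,0,0,0,0.0]]

```text
time_s: 18.8
position: [0.4865, -0.098, 0.1195]
tool_rot: [[-0.164, 0.986, 0.0], [0.986, 0.164, -0.0], [-0.0, 0.0, -1.0]]
contact_force: [-0.6, 0.0, -1.2]
finger_gap: 0.0267
grasp_force: 88.5
```

Run:
```python
from h import *
to((.5621,-.0894,.0805),99.7)
s=bot.get_state();R=s["tool_rot"];p=s["position"]
# expected tip corners if blade level
T=np.array([p+R@[.113,b,.0153] for b in(.017,0,-.017)]+[p+R@[.033,0,.0153]]); print(T.round(4),w2p("scene",T).round(1),w2p("top",T).round(1))
crop("scene",250,170,350,270,6,"f1.png")
```

```text
pos [ 0.4865 -0.098   0.1195] yaw 99.43 tilt -1.0 t 18.8 gap 0.0267
shift mm [-3.9 76.  39. ] turn -0.27
[[ 0.4848  0.0163  0.1042]
 [ 0.468   0.0135  0.1042]
 [ 0.4512  0.0107  0.1042]
 [ 0.4811 -0.0654  0.1042]] [[292.  238.7]
 [295.5 235.5]
 [299.  232.3]
 [273.9 223.6]] [[258.8 182. ]
 [259.7 187.1]
 [260.6 192.2]
 [284.  182.7]]
```

View pics/f1.png

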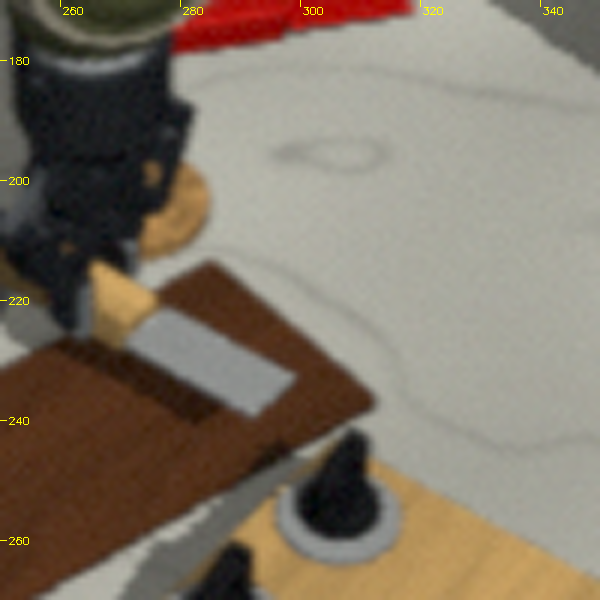

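The blade is level in the hand, with its tip corners at (292,239) and (299,232) as predicted. I'm going to the pre-insert pose, then inserting.

Request:
servo_tool:
  plan:
    - [[-0.004,0.038,0,0,0,-0.27,0.0],[0,0.038,0,0,0,0,0.0],[0,0,0.02,0,0,0,0.0],[0,0,0.018,0,0,0,0.0],[0,0,0,0,0,0,0.0]]

```text
time_s: 19.35
position: [0.561, -0.0889, 0.0791]
tool_rot: [[-0.164, 0.986, -0.004], [0.986, 0.164, 0.002], [0.002, -0.004, -1.0]]
contact_force: [-0.4, -0.5, -0.6]
finger_gap: 0.0263
grasp_force: 89.0
```

Request:
servo_tool:
  plan:
    - [[0.01,0,0,0,0,0,0.0],[0.01,0,0,0,0,0,0.0],[0.01,0,0,0,0,0,0.0],[0.01,0,0,0,0,0,0.0],[0,0,0,0,0,0,0.0]]

```text
time_s: 19.85
position: [0.5553, -0.0485, 0.0817]
tool_rot: [[-0.168, 0.986, 0.0], [0.986, 0.168, 0.0], [0.0, 0.0, -1.0]]
contact_force: [-0.3, -0.4, -1.0]
finger_gap: 0.0265
grasp_force: 89.0
```

Run:
```python
from h import *
to(np.array([.538,.0516,.0813])-(.113-.045)*np.array([-.1685,.9857,0]),99.7); s=bot.get_state(); print(s["wrist_torque"],s["contact_force"])
crop("scene",260,200,340,280,7,"f2.png")
```

```text
pos [ 0.5553 -0.0485  0.0817] yaw 99.7 tilt -1.0 t 19.85 gap 0.0265
shift mm [33.6 -0.2  0.4] turn 0.0
[-0.01920838  0.0028963  -0.02717047] [-0.27801009 -0.44465352 -1.005376  ]
```

View pics/f2.png

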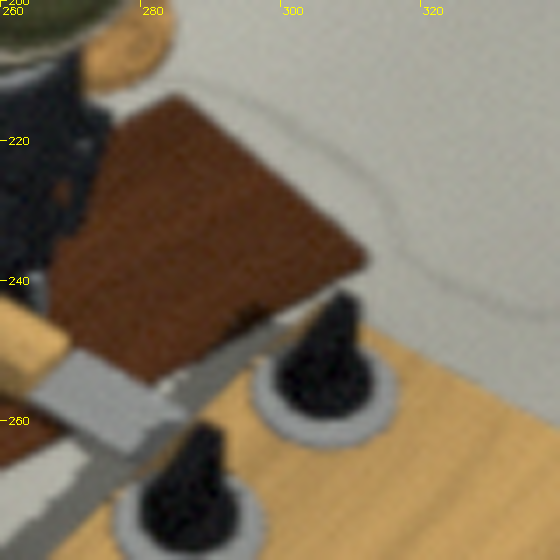

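Request:
servo_tool:
  plan:
    - [[0.01,0,0,0,0,0,0.0],[0.01,0,0,0,0,0,0.0],[0.01,0,0,0,0,0,0.0],[0.005,0,0,0,0,0,0.0],[0,0,0,0,0,0,0.0]]

```text
time_s: 20.4
position: [0.5495, -0.0147, 0.0813]
tool_rot: [[-0.168, 0.986, -0.0], [0.986, 0.168, 0.0], [0.0, -0.0, -1.0]]
contact_force: [0.2, -0.5, -1.2]
finger_gap: 0.0262
grasp_force: 89.0
```

Run:
```python
from h import *
to(None); s=bot.get_state(); print(s["wrist_torque"],s["contact_force"])
# arc: tip contact radius from hinge
u=np.array([-.1685,.9857]); c=np.array([.5672,.1479]); p=s["position"]
tip=np.dot(p[:2]-c,u)+.113; r=.09-tip; print("tip local x",tip,"r",r)
zt0=p[2]-.0153
for a in np.radians(range(0,111,10)):
    # tip (top front edge, z+.002) on underside line: hinge(.09,.072), underside direction (-cos a, sin a), keep rr const=r
    x=.09-r*np.cos(a); z=.072+r*np.sin(a)-.002
    print(int(np.degrees(a)+.5),"dx %.1f dz %.1f"%((x-tip)*1e3,(z-zt0)*1e3))
```

```text
pos [ 0.5495 -0.0147  0.0813] yaw 99.68 tilt -1.0 t 20.4 gap 0.0262
[-0.02027089  0.01007243  0.05055058] [ 0.20706709 -0.5161613  -1.23172334]
tip local x -0.044267147663899706 r 0.1342671476638997
0 dx 0.0 dz 4.0
10 dx 2.0 dz 27.3
20 dx 8.1 dz 49.9
30 dx 18.0 dz 71.1
40 dx 31.4 dz 90.3
50 dx 48.0 dz 106.9
60 dx 67.1 dz 120.3
70 dx 88.3 dz 130.2
80 dx 111.0 dz 136.2
90 dx 134.3 dz 138.3
100 dx 157.6 dz 136.2
110 dx 180.2 dz 130.2
```

Request:
servo_tool:
  plan:
    - [[0,0,-0.004,0,0,0,0.0],[0.0005,0,-0.0117,0,0,0,0.0],[0.0015,0,-0.0116,0,0,0,0.0],[0.0026,0,-0.0115,0,0,0,0.0],[0.0035,0,-0.0111,0,0,0,0.0]]

```text
time_s: 20.9
position: [0.5483, -0.0077, 0.1325]
tool_rot: [[-0.167, 0.986, 0.0], [0.986, 0.167, -0.001], [-0.001, 0.0, -1.0]]
contact_force: [-1.1, -1.7, -3.6]
finger_gap: 0.0262
grasp_force: 88.9
```

Run:
```python
from h import *
to(None); s=bot.get_state(); print(s["wrist_torque"],s["contact_force"])
crop("scene",210,170,370,350,3,"g.png"); a=cv2.imread("pics/g.png"); cv2.imwrite("pics/g1.png",a)
```

```text
pos [ 0.5483 -0.0077  0.1325] yaw 99.62 tilt -1.0 t 20.9 gap 0.0262
[-0.53135895  0.14046748  0.15195411] [-1.12896138 -1.69273572 -3.64245205]
```

View pics/g1.png

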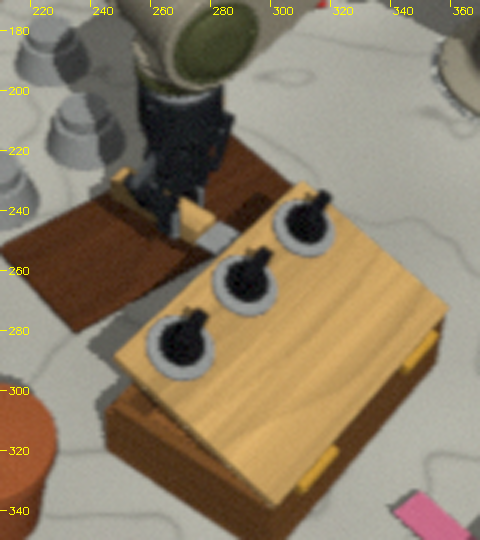

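The cover is rising cleanly on the blade. I'll follow the arc.

Request:
servo_tool:
  plan:
    - [[0.0045,0,-0.0109,0,0,0,0.0],[0.0054,0,-0.0103,0,0,0,0.0],[0.0063,0,-0.0099,0,0,0,0.0],[0.0071,0,-0.0093,0,0,0,0.0],[0.0079,0,-0.0087,0,0,0,0.0]]

```text
time_s: 21.45
position: [0.543, 0.0239, 0.1812]
tool_rot: [[-0.167, 0.986, 0.0], [0.986, 0.167, -0.0], [-0.0, 0.0, -1.0]]
contact_force: [0.3, -0.8, -1.7]
finger_gap: 0.0264
grasp_force: 89.1
```

Request:
servo_tool:
  plan:
    - [[0.0087,0,-0.0079,0,0,0,0.0],[0.0093,0,-0.0071,0,0,0,0.0],[0.0098,0,-0.0063,0,0,0,0.0],[0.0104,0,-0.0054,0,0,0,0.0],[0.0108,0,-0.0045,0,0,0,0.0]]

```text
time_s: 21.95
position: [0.5347, 0.0726, 0.2119]
tool_rot: [[-0.167, 0.986, -0.0], [0.986, 0.167, 0.0], [0.0, -0.0, -1.0]]
contact_force: [-0.1, -0.6, -0.7]
finger_gap: 0.0265
grasp_force: 89.2
```

Request:
servo_tool:
  plan:
    - [[0.0112,0,-0.0035,0,0,0,0.0],[0.0115,0,-0.0025,0,0,0,0.0],[0.0116,0,-0.0016,0,0,0,0.0],[0.0117,0,-0.0005,0,0,0,0.0],[0.0117,0,0.0005,0,0,0,0.0]]

```text
time_s: 22.45
position: [0.525, 0.1295, 0.219]
tool_rot: [[-0.167, 0.986, -0.0], [0.986, 0.167, 0.0], [0.0, -0.0, -1.0]]
contact_force: [-0.3, 0.0, -1.0]
finger_gap: 0.0262
grasp_force: 89.3
```

Request:
servo_tool:
  plan:
    - [[0.0116,0,0.0016,0,0,0,0.0],[0.008,0,0.001,0,0,0,0.0],[0,0,0,0,0,0,0.0],[0,0,0,0,0,0,0.0],[-0.02,0,0,0,0,0,0.0]]

```text
time_s: 22.95
position: [0.5252, 0.1288, 0.2165]
tool_rot: [[-0.169, 0.986, 0.0], [0.986, 0.169, 0.0], [0.0, 0.0, -1.0]]
contact_force: [0.7, -0.4, -0.8]
finger_gap: 0.0266
grasp_force: 89.3
```

Request:
servo_tool:
  plan:
    - [[-0.04,0,0,0,0,0,0.0],[-0.04,0,0,0,0,0,0.0],[-0.04,0,0,0,0,0,0.0],[-0.04,0,0,0,0,0,0.0],[0,0,0,0,0,0,0.0]]

```text
time_s: 23.45
position: [0.5525, -0.0344, 0.2163]
tool_rot: [[-0.162, 0.987, 0.0], [0.987, 0.162, -0.001], [-0.001, 0.0, -1.0]]
contact_force: [-0.7, 0.2, -1.6]
finger_gap: 0.0265
grasp_force: 89.3
```

Run:
```python
from h import *
to(None); print(bot.get_state()["contact_force"])
for n in("top","scene"): cv2.imwrite(f"pics/{n}2.png",bot.snapshot(n))
a=cv2.imread("pics/top2.png")[95:235,180:300]; b=cv2.imread("pics/scene2.png")[170:360,200:400]
a=cv2.resize(a,None,fx=3.2,fy=3.2,interpolation=2); b=cv2.resize(b,None,fx=2,fy=2,interpolation=2)
o=np.zeros((460,800,3),np.uint8); o[:a.shape[0],:a.shape[1]]=a; o[:b.shape[0],400:400+b.shape[1]]=b; cv2.imwrite("pics/h1.png",o); print(a.shape,b.shape)
```

```text
pos [ 0.5525 -0.0344  0.2163] yaw 99.31 tilt -1.0 t 23.45 gap 0.0265
[-0.71603954  0.19741382 -1.61683533]
(448, 384, 3) (380, 400, 3)
```

Run:
```python
from h import *
for n in("top0","top2"):
    im=cv2.imread(f"pics/{n}.png"); h=cv2.cvtColor(im,cv2.COLOR_BGR2HSV)
    w=(h[...,1]>70)&(h[...,2]>140)
    for x0,x1 in((150,185),(185,205),(205,235),(235,260)): print(n,x0,w[115:205,x0:x1].sum())
im=cv2.imread("pics/top2.png")
for y in range(118,204,6): print(y,[tuple(int(v) for v in im[y,x]) for x in range(176,262,10)])
```

```text
top0 150 159
top0 185 1013
top0 205 2124
top0 235 363
top2 150 336
top2 185 2
top2 205 2
top2 235 0
118 [(156, 171, 172), (156, 171, 172), (156, 172, 173), (154, 168, 170), (149, 164, 166), (116, 135, 149), (76, 99, 122), (146, 160, 163), (101, 118, 124)]
124 [(72, 91, 101), (150, 165, 167), (111, 129, 146), (68, 92, 118), (63, 76, 88), (59, 71, 82), (58, 74, 90), (113, 126, 128), (107, 125, 131)]
130 [(64, 84, 95), (67, 86, 97), (55, 67, 77), (56, 72, 89), (55, 71, 87), (53, 70, 88), (53, 71, 90), (74, 92, 93), (91, 107, 112)]
136 [(57, 77, 89), (57, 78, 92), (49, 68, 89), (49, 69, 90), (47, 64, 82), (51, 72, 95), (58, 92, 131), (84, 105, 108), (77, 91, 96)]
142 [(51, 71, 85), (52, 74, 88), (43, 60, 80), (45, 65, 88), (55, 88, 125), (55, 86, 121), (58, 92, 129), (113, 134, 139), (77, 90, 95)]
148 [(47, 68, 81), (49, 71, 85), (38, 53, 69), (44, 65, 87), (68, 78, 85), (57, 88, 121), (59, 90, 126), (113, 133, 139), (73, 85, 90)]
154 [(46, 68, 81), (48, 71, 86), (37, 51, 63), (55, 67, 79), (82, 88, 90), (69, 76, 79), (61, 91, 125), (111, 130, 136), (118, 126, 127)]
160 [(47, 69, 80), (5
[... 381 characters left out ...]
 136)]
178 [(62, 80, 91), (63, 81, 93), (63, 81, 94), (55, 73, 92), (52, 71, 88), (51, 69, 86), (74, 89, 95), (114, 134, 139), (109, 129, 134)]
184 [(66, 84, 94), (64, 83, 95), (61, 82, 97), (54, 73, 92), (50, 69, 87), (46, 64, 81), (63, 81, 95), (116, 137, 142), (110, 129, 135)]
190 [(67, 85, 96), (64, 83, 94), (58, 78, 90), (51, 69, 88), (48, 67, 89), (42, 60, 79), (106, 125, 131), (117, 138, 143), (108, 128, 133)]
196 [(66, 85, 96), (62, 81, 92), (57, 77, 88), (45, 63, 81), (44, 65, 87), (44, 69, 95), (112, 133, 137), (117, 138, 143), (106, 125, 130)]
202 [(68, 87, 98), (58, 77, 88), (54, 75, 88), (43, 60, 78), (41, 54, 66), (70, 80, 83), (118, 139, 144), (116, 137, 142), (104, 122, 126)]
```

The cover is open and a grey bowl shows in the box near top (216,160). I'm returning the blade.

Request:
servo_tool:
  plan:
    - [[-0.02,0,0,0,0,8.3,0.0],[0,0,0,0,0,8.3,0.0],[0,0,0,0,0,8.3,0.0],[0,0,0,0,0,8.3,0.0],[0,0,0,0,0,8.3,0.0]]

```text
time_s: 24.05
position: [0.5553, -0.0483, 0.2166]
tool_rot: [[0.532, 0.847, -0.0], [0.847, -0.532, 0.0], [0.0, -0.0, -1.0]]
contact_force: [-0.0, 0.4, 0.3]
finger_gap: 0.0264
grasp_force: 89.2
```

Request:
servo_tool:
  plan:
    - [[0,0,0,0,0,8.3,0.0],[0,0,0,0,0,8.3,0.0],[0,0,0,0,0,8.3,0.0],[0,0,0,0,0,8.3,0.0],[0,0,0,0,0,8.3,0.0]]

```text
time_s: 24.55
position: [0.5553, -0.0483, 0.2166]
tool_rot: [[0.96, 0.282, -0.0], [0.282, -0.96, 0.0], [0.0, -0.0, -1.0]]
contact_force: [0.1, -0.0, -0.6]
finger_gap: 0.0265
grasp_force: 89.2
```

Request:
servo_tool:
  plan:
    - [[0,0,0,0,0,8.3,0.0],[0,0,0,0,0,8.3,0.0],[0,0,0,0,0,8.3,0.0],[0,0,0,0,0,8.3,0.0],[0,0,0,0,0,0,0.0]]

```text
time_s: 25.05
position: [0.5553, -0.0484, 0.2166]
tool_rot: [[0.958, -0.285, -0.0], [-0.285, -0.958, 0.0], [-0.0, -0.0, -1.0]]
contact_force: [0.2, -0.1, -0.6]
finger_gap: 0.0265
grasp_force: 89.2
```

Run:
```python
from h import *
to((.4872,-.0982,.042),-16.8)
```

```text
pos [ 0.5553 -0.0484  0.2166] yaw -16.58 tilt -1.0 t 25.05 gap 0.0265
shift mm [-51.   67.2 174.6] turn 0.22
```

Request:
servo_tool:
  plan:
    - [[-0.0255,0.0336,0.02,0,0,0.2,0.0],[-0.0255,0.0336,0.02,0,0,0,0.0],[0,0,0.045,0,0,0,0.0],[0,0,0.04,0,0,0,0.0],[0,0,0.02,0,0,0,0.0]]

```text
time_s: 25.55
position: [0.4858, -0.0982, 0.0689]
tool_rot: [[0.959, -0.284, -0.003], [-0.284, -0.959, 0.002], [-0.004, -0.001, -1.0]]
contact_force: [-0.4, -0.6, 0.1]
finger_gap: 0.0266
grasp_force: 89.3
```

Request:
servo_tool:
  plan:
    - [[0,0,0.015,0,0,0,0.0],[0,0,0.009,0,0,0,0.0],[0,0,0.003,0,0,0,0.0],[0,0,0.002,0,0,0,0.0],[0,0,0,0,0,0,0.0]]

```text
time_s: 26.05
position: [0.4876, -0.0992, 0.043]
tool_rot: [[0.958, -0.288, 0.001], [-0.288, -0.958, -0.0], [0.001, 0.0, -1.0]]
contact_force: [0.2, -0.2, -1.3]
finger_gap: 0.0262
grasp_force: 89.3
```

Run:
```python
from h import *
to((.4872,-.0982,.0403),-16.8);print(bot.get_state()["contact_force"])
```

```text
pos [ 0.4876 -0.0992  0.043 ] yaw -16.73 tilt -1.0 t 26.05 gap 0.0262
shift mm [-0.6 -0.8  2.7] turn 0.07
[ 0.17190282 -0.21078121 -1.28245589]
```

Request:
servo_tool:
  plan:
    - [[0,0,0.0025,0,0,0,0.0],[0,0,0,0,0,0,0.0],[0,0,0,0,0,0,0.04],[0,0,0,0,0,0,0.06],[0,0,0,0,0,0,0.06]]
  squeeze: 30

```text
time_s: 26.55
position: [0.4872, -0.0992, 0.04]
tool_rot: [[0.957, -0.289, -0.0], [-0.289, -0.957, -0.0], [-0.0, 0.0, -1.0]]
contact_force: [-0.2, 0.4, -0.6]
finger_gap: 0.0599
grasp_force: 0.0
```

Request:
servo_tool:
  plan:
    - [[0,0,0,0,0,0,0.07],[0,0,-0.02,0,0,0,0.085],[0,0,-0.04,0,0,0,0.085],[0,0,-0.045,0,0,0,0.085],[0,0,-0.045,0,0,0,0.085]]

```text
time_s: 27.05
position: [0.4869, -0.099, 0.1916]
tool_rot: [[0.957, -0.289, -0.0], [-0.289, -0.957, 0.0], [-0.001, -0.0, -1.0]]
contact_force: [0.9, 0.4, -0.3]
finger_gap: 0.0848
grasp_force: 0.0
```

Request:
servo_tool:
  plan:
    - [[-0.03,0.038,0,0,0,0,0.085],[-0.03,0.038,0,0,0,0,0.085],[-0.03,0.038,0,0,0,0,0.085],[-0.03,0.038,0,0,0,0,0.085],[-0.03,0.038,0,0,0,0,0.085]]

```text
time_s: 27.55
position: [0.2872, -0.2383, 0.1901]
tool_rot: [[0.958, -0.288, 0.0], [-0.288, -0.958, -0.001], [0.0, 0.0, -1.0]]
contact_force: [1.5, -1.6, -0.9]
finger_gap: 0.085
grasp_force: 0.0
```

Request:
servo_tool:
  plan:
    - [[-0.02,0.04,0,0,0,0,0.085],[-0.02,0.04,0,0,0,0,0.085],[-0.02,0.04,0,0,0,0,0.085],[-0.01,0.04,0,0,0,0,0.085],[0,0,0,0,0,0,0.085]]

```text
time_s: 28.05
position: [0.1733, -0.3738, 0.1901]
tool_rot: [[0.956, -0.293, -0.0], [-0.293, -0.956, -0.002], [0.0, 0.002, -1.0]]
contact_force: [-0.7, 0.1, -0.0]
finger_gap: 0.085
grasp_force: 0.0
```

Run:
```python
from h import *
to(None)
for n in("top","scene"): cv2.imwrite(f"pics/{n}3.png",bot.snapshot(n))
a=cv2.imread("pics/top3.png")[95:235,185:405]; a=cv2.resize(a,None,fx=3.6,fy=3.6,interpolation=2)
for x in range(200,405,20): cv2.putText(a,str(x),(int((x-185)*3.6),10),0,.35,(0,255,255),1)
for y in range(100,235,20): cv2.putText(a,str(y),(0,int((y-95)*3.6)+4),0,.35,(0,255,255),1)
cv2.imwrite("pics/k1.png",a)
```

```text
pos [ 0.1733 -0.3738  0.1901] yaw -17.04 tilt -1.0 t 28.05 gap 0.085
```

View pics/k1.png

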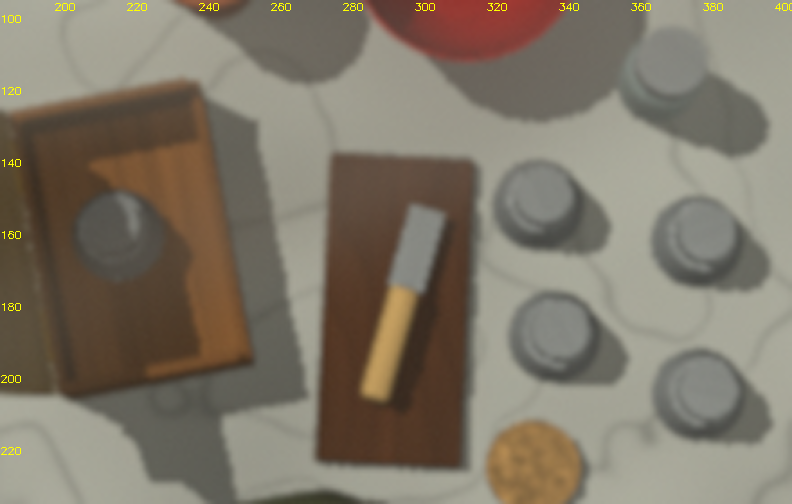

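Picture: the cover is swung right over, and the blade lies flat on the board at (297,178). bowl_in is at about (217.6,159.7). The slab bowls' mouths are centred at A(333.5,151.4), B(377.9,161.7), C(338.6,188.1) and D(378.1,204). Grasping from two perpendicular directions will centre each bowl on the TCP. I start with bowl_in, without lifting it.

```bash
cat >> h.py <<'E'
U=np.array([-.1685,.9857]); V=np.array([-.9857,-.1685]); C=np.array([.5672,.1479])
E
python3 - <<'E'
from h import *
P=p2w("top",[(217.6,159.7),(333.5,151.4),(377.9,161.7),(338.6,188.1),(378.1,204)],.005)[:,:2]
P[0]=p2w("top",[(217.6,159.7)],.015)[0,:2]
P+= [.002,.003]
print(P.round(4)); d=P[0]-C; print("bowl_in local",d@U,d@V)
to((*P[0],.14),99.7)
E
```

```text
[[ 0.5782  0.1643]
 [ 0.6022 -0.2369]
 [ 0.5634 -0.3896]
 [ 0.4737 -0.251 ]
 [ 0.4164 -0.3851]]
bowl_in local 0.014321617060293609 -0.013626267156637992
pos [ 0.1752 -0.3708  0.1897] yaw -16.87 tilt -1.0 t 28.15 gap 0.0851
shift mm [ 230.4 -629.    50.2] turn -116.57
```

Request:
servo_tool:
  plan:
    - [[0.0165,-0.045,0,0,0,0,0.085],[0.0165,-0.045,0,0,0,0,0.085],[0.0165,-0.045,0,0,0,0,0.085],[0.0165,-0.045,0,0,0,0,0.085],[0.0165,-0.045,0,0,0,0,0.085]]

```text
time_s: 28.65
position: [0.3203, -0.1762, 0.1902]
tool_rot: [[0.958, -0.288, 0.0], [-0.288, -0.958, -0.0], [0.001, 0.0, -1.0]]
contact_force: [1.6, -1.4, -0.7]
finger_gap: 0.0852
grasp_force: 0.0
```

Request:
servo_tool:
  plan:
    - [[0.0165,-0.045,0,0,0,0,0.085],[0.0165,-0.045,0,0,0,0,0.085],[0.0165,-0.045,0,0,0,0,0.085],[0.0165,-0.045,0,0,0,0,0.085],[0.0165,-0.045,0,0,0,0,0.085]]

```text
time_s: 29.15
position: [0.4638, 0.0158, 0.1902]
tool_rot: [[0.958, -0.287, 0.0], [-0.287, -0.958, -0.0], [0.0, -0.0, -1.0]]
contact_force: [0.2, -0.9, -0.3]
finger_gap: 0.0849
grasp_force: 0.0
```

Request:
servo_tool:
  plan:
    - [[0.0165,-0.045,0,0,0,0,0.085],[0.0165,-0.045,0,0,0,0,0.085],[0.0165,-0.045,0,0,0,0,0.085],[0.016,-0.044,0,0,0,0,0.085],[0,0,0,0,0,-6.6,0.085]]

```text
time_s: 29.65
position: [0.5784, 0.1702, 0.1891]
tool_rot: [[0.985, -0.17, -0.0], [-0.17, -0.985, 0.001], [-0.0, -0.001, -1.0]]
contact_force: [0.5, -1.5, -0.6]
finger_gap: 0.0849
grasp_force: 0.0
```

Request:
servo_tool:
  plan:
    - [[0,0,0,0,0,-6.6,0.075],[0,0,0,0,0,-6.7,0.075],[0,0,0,0,0,-6.7,0.075],[0,0,0,0,0,0,0.075]]

```text
time_s: 30.05
position: [0.577, 0.1662, 0.19]
tool_rot: [[0.985, 0.173, -0.001], [0.173, -0.985, 0.0], [-0.001, -0.0, -1.0]]
contact_force: [0.3, -0.5, 1.0]
finger_gap: 0.0746
grasp_force: 0.0
```

Run:
```python
from h import *
to((.5782,.1643,.075),9.7)
```

```text
pos [0.577  0.1662 0.19  ] yaw 9.97 tilt -1.0 t 30.05 gap 0.0746
shift mm [  0.9   2.1 115. ] turn 0.27
```

Request:
servo_tool:
  plan:
    - [[0.001,0.002,0.04,0,0,0,0.075],[0,0,0.04,0,0,0,0.075],[0,0,0.025,0,0,0,0.075],[0,0,0.01,0,0,0,0.075],[0,0,0,0,0,0,0.075]]
  squeeze: 20

```text
time_s: 30.55
position: [0.5786, 0.1636, 0.0744]
tool_rot: [[0.986, 0.169, -0.002], [0.169, -0.986, -0.0], [-0.002, -0.0, -1.0]]
contact_force: [0.1, 0.9, -0.3]
finger_gap: 0.0749
grasp_force: 0.0
```

Request:
servo_tool:
  plan:
    - [[0,0,0,0,0,0,0.05],[0,0,0,0,0,0,0.05],[0,0,0,0,0,0,0.05],[0,0,0,0,0,0,0.05]]

```text
time_s: 30.95
position: [0.58, 0.1634, 0.077]
tool_rot: [[0.985, 0.17, 0.003], [0.17, -0.985, 0.001], [0.003, 0.0, -1.0]]
contact_force: [-1.4, 0.7, 6.9]
finger_gap: 0.0526
grasp_force: 20.6
```

Run:
```python
from h import *
to(None); s=bot.get_state(); print(s["contact_force"],s["wrist_torque"])
```

```text
pos [0.58   0.1634 0.077 ] yaw 9.8 tilt -1.0 t 30.95 gap 0.0526
[-1.42108096  0.74204929  6.85384546] [ 0.23151721  0.31082891 -0.00721831]
```

Request:
servo_tool:
  plan:
    - [[0,0,-0.003,0,0,0,0.075],[0,0,0,0,0,0,0.075],[0,0,0,0,0,0,0.075],[0,0,0,0,0,-8.2,0.075],[0,0,0,0,0,-8.2,0.075]]

```text
time_s: 31.45
position: [0.5792, 0.1631, 0.0779]
tool_rot: [[0.895, 0.447, -0.0], [0.447, -0.895, -0.0], [-0.0, -0.0, -1.0]]
contact_force: [-0.3, 1.1, -0.3]
finger_gap: 0.0752
grasp_force: 0.0
```

Request:
servo_tool:
  plan:
    - [[0,0,0,0,0,-8.2,0.075],[0,0,0,0,0,-8.2,0.075],[0,0,0,0,0,-8.2,0.075],[0,0,0,0,0,-8.2,0.075],[0,0,0,0,0,-8.2,0.075]]

```text
time_s: 31.95
position: [0.5791, 0.1631, 0.0779]
tool_rot: [[0.382, 0.924, -0.0], [0.924, -0.382, -0.0], [-0.0, -0.0, -1.0]]
contact_force: [0.8, -0.3, 0.5]
finger_gap: 0.0747
grasp_force: 0.0
```

Request:
servo_tool:
  plan:
    - [[0,0,0,0,0,-8.2,0.075],[0,0,0,0,0,-8.2,0.075],[0,0,0,0,0,-8.2,0.075],[0,0,0,0,0,-8.1,0.075],[0,0,0,0,0,0,0.075]]

```text
time_s: 32.45
position: [0.5792, 0.1631, 0.0779]
tool_rot: [[-0.173, 0.985, -0.0], [0.985, 0.173, -0.0], [-0.0, -0.0, -1.0]]
contact_force: [0.5, 0.0, 0.5]
finger_gap: 0.0753
grasp_force: 0.0
```

Request:
servo_tool:
  plan:
    - [[0,0,0,0,0,0,0.05],[0,0,0,0,0,0,0.05],[0,0,0,0,0,0,0.05],[0,0,0,0,0,0,0.05],[0,0,0,0,0,0,0.05]]

```text
time_s: 32.95
position: [0.5793, 0.1631, 0.0783]
tool_rot: [[-0.172, 0.985, 0.0], [0.985, 0.172, 0.0], [0.0, 0.0, -1.0]]
contact_force: [-1.2, -1.1, 4.0]
finger_gap: 0.0524
grasp_force: 21.0
```

Run:
```python
from h import *
to(None); s=bot.get_state(); print(s["contact_force"],s["wrist_torque"],s["grasp_force"])
```

```text
pos [0.5793 0.1631 0.0783] yaw 99.88 tilt -1.0 t 32.95 gap 0.0524
[-1.2315217  -1.09491285  4.02935196] [-0.07964335  0.29051383 -0.18169599] 20.960257351398468
```

bowl_in's centre is now known by grip: (0.5793, 0.1631), within 2 mm of the vision estimate. I'll release, rise, and check the bowls for displacement by template matching.

Request:
servo_tool:
  plan:
    - [[0,0,0,0,0,0,0.075],[0,0,0,0,0,0,0.075],[0,0,0,0,0,0,0.085],[0,0,-0.045,0,0,0,0.085],[0,0,-0.045,0,0,0,0.085]]

```text
time_s: 33.45
position: [0.5786, 0.163, 0.1682]
tool_rot: [[-0.172, 0.985, -0.003], [0.985, 0.172, -0.0], [0.0, -0.003, -1.0]]
contact_force: [-0.8, -0.0, 1.2]
finger_gap: 0.0848
grasp_force: 0.0
```

Request:
servo_tool:
  plan:
    - [[0,0,-0.03,0,0,0,0.085],[0,0,0,0,0,0,0.085]]

```text
time_s: 33.65
position: [0.5807, 0.1633, 0.2026]
tool_rot: [[-0.172, 0.985, 0.008], [0.985, 0.172, 0.001], [-0.001, 0.008, -1.0]]
contact_force: [0.2, -0.6, -0.3]
finger_gap: 0.0846
grasp_force: 0.0
```

```bash
cat >> h.py <<'E'
BW=dict(A=(333.5,151.4,.6022,-.2369),B=(377.9,161.7,.5634,-.3896),C=(338.6,188.1,.4737,-.2510),D=(378.1,204.,.4164,-.3851))
def find(names="ABCD"):
    "bowl positions from a fresh top picture, by template match against top3.png"
    ref=cv2.imread("pics/top3.png"); im=bot.snapshot("top"); out={}
    for n in names:
        u,v,X,Y=BW[n]; u0,v0=int(u)-16,int(v)-16; t=ref[v0:v0+33,u0:u0+33]
        m=22; w=im[v0-m:v0+33+m,u0-m:u0+33+m]
        r=cv2.matchTemplate(w,t,cv2.TM_CCOEFF_NORMED); _,s,_,(x,y)=cv2.minMaxLoc(r)
        d=[0,0]
        for k,(a,b,c) in enumerate(((r[y,max(x-1,0)],r[y,x],r[y,min(x+1,2*m)]),(r[max(y-1,0),x],r[y,x],r[min(y+1,2*m),x]))):
            q=a-2*b+c; d[k]=(x,y)[k]-m+(0.5*(a-c)/q if q else 0)
        dw=p2w("top",[(u+d[0],v+d[1])],.03)[0]-p2w("top",[(u,v)],.03)[0]
        out[n]=(X+dw[0],Y+dw[1]); print(n,"score %.3f"%s,"d",np.round(d,2),"xy",np.round(out[n],4))
    return out
E
python3 - <<'E'
from h import *
b=find(); to((*b["A"],.19),9.7)
E
```

```text
A score 1.000 d [0.03 0.  ] xy [ 0.6022 -0.237 ]
B score 1.000 d [-0.02  0.  ] xy [ 0.5634 -0.3895]
C score 0.764 d [ 0.12 -0.11] xy [ 0.4741 -0.2514]
D score 1.000 d [-0.02  0.01] xy [ 0.4164 -0.385 ]
pos [0.5798 0.1632 0.1997] yaw 99.92 tilt -0.99999 t 33.7 gap 0.0851
shift mm [-398.1  -46.9    9.6] turn 90.22
```

Request:
servo_tool:
  plan:
    - [[-0.0442,-0.0052,0,0,0,0,0.085],[-0.0442,-0.0052,0,0,0,0,0.085],[-0.0442,-0.0052,0,0,0,0,0.085],[-0.0442,-0.0052,0,0,0,0,0.085],[-0.0442,-0.0052,0,0,0,0,0.085]]

```text
time_s: 34.2
position: [0.591, -0.0607, 0.1963]
tool_rot: [[-0.172, 0.985, -0.003], [0.985, 0.172, 0.001], [0.001, -0.002, -1.0]]
contact_force: [1.0, 0.0, -0.7]
finger_gap: 0.0858
grasp_force: 0.0
```

Request:
servo_tool:
  plan:
    - [[-0.0442,-0.0052,0,0,0,0,0.085],[-0.0442,-0.0052,0,0,0,0,0.085],[-0.0442,-0.0052,0,0,0,0,0.085],[-0.0442,-0.0052,0,0,0,0,0.085],[0,0,0.03,0,0,0,0.085]]

```text
time_s: 34.7
position: [0.6019, -0.2426, 0.1688]
tool_rot: [[-0.167, 0.986, 0.004], [0.986, 0.167, -0.004], [-0.004, 0.003, -1.0]]
contact_force: [0.3, 0.4, -0.2]
finger_gap: 0.0851
grasp_force: 0.0
```

Request:
servo_tool:
  plan:
    - [[0,0,0.03,0,0,0,0.08],[0,0,0,0,0,0,0.08]]

```text
time_s: 34.9
position: [0.5993, -0.2358, 0.1321]
tool_rot: [[-0.172, 0.985, -0.009], [0.985, 0.172, 0.006], [0.007, -0.008, -1.0]]
contact_force: [0.3, 0.1, -0.8]
finger_gap: 0.0799
grasp_force: 0.0
```

Run:
```python
from h import *
to((.6022,-.237,.068),99.9); print(bot.get_state()["qpos"].round(2))
```

```text
pos [ 0.5993 -0.2358  0.1321] yaw 99.88 tilt -0.99994 t 34.9 gap 0.0799
shift mm [-2.1  3.1 64.1] turn -0.02
[-0.56  0.69  1.25  0.    1.22 -0.73]
```

Request:
servo_tool:
  plan:
    - [[-0.001,0.001,0.03,0,0,0,0.08],[0,0,0.025,0,0,0,0.08],[0,0,0.008,0,0,0,0.08],[0,0,0,0,0,0,0.08],[0,0,0,0,0,0,0.08]]
  squeeze: 30

```text
time_s: 35.4
position: [0.6034, -0.2378, 0.0766]
tool_rot: [[-0.172, 0.985, 0.002], [0.985, 0.172, -0.001], [-0.001, 0.002, -1.0]]
contact_force: [-0.5, -0.5, -0.2]
finger_gap: 0.0802
grasp_force: 0.0
```

Run:
```python
from h import *
to((.6022,-.237,.068),99.9)
```

```text
pos [ 0.6034 -0.2378  0.0766] yaw 99.93 tilt -1.0 t 35.4 gap 0.0802
shift mm [ 1.  -1.   8.6] turn 0.03
```

Request:
servo_tool:
  plan:
    - [[0.001,-0.001,0.0085,0,0,0,0.08],[0,0,0,0,0,0,0.08],[0,0,0,0,0,0,0.04],[0,0,0,0,0,0,0.04],[0,0,0,0,0,0,0.04]]

```text
time_s: 35.9
position: [0.6018, -0.2369, 0.0672]
tool_rot: [[-0.172, 0.985, 0.001], [0.985, 0.172, -0.001], [-0.001, 0.001, -1.0]]
contact_force: [-1.5, 0.2, 3.9]
finger_gap: 0.0523
grasp_force: 31.3
```

Request:
servo_tool:
  plan:
    - [[0,0,0,0,0,0,0.04],[0,0,0,0,0,0,0.04],[0,0,0,0,0,0,0.04]]

```text
time_s: 36.2
position: [0.6019, -0.2369, 0.0673]
tool_rot: [[-0.172, 0.985, 0.001], [0.985, 0.172, -0.001], [-0.001, 0.001, -1.0]]
contact_force: [-2.0, 0.5, 5.9]
finger_gap: 0.0524
grasp_force: 31.5
```

Run:
```python
from h import *
to((.5793,.1631,.2),99.9); s=bot.get_state(); print(s["contact_force"],s["grasp_force"])
```

```text
pos [ 0.6019 -0.2369  0.0673] yaw 99.92 tilt -1.0 t 36.2 gap 0.0524
shift mm [ 397.8   46.8 -133. ] turn 0.02
[-1.97647977  0.45945615  5.85145653] 31.467055678367615
```

Request:
servo_tool:
  plan:
    - [[0,0,-0.02,0,0,0,0.04],[0,0,-0.04,0,0,0,0.04],[0,0,-0.04,0,0,0,0.04],[0,0,-0.03,0,0,0,0.04],[0.0442,0.0052,0,0,0,0,0.04]]

```text
time_s: 36.7
position: [0.6003, -0.1963, 0.2007]
tool_rot: [[-0.167, 0.986, 0.007], [0.986, 0.167, -0.005], [-0.006, 0.006, -1.0]]
contact_force: [0.8, 1.9, -1.0]
finger_gap: 0.0517
grasp_force: 31.8
```

Request:
servo_tool:
  plan:
    - [[0.0442,0.0052,0,0,0,0,0.04],[0.0442,0.0052,0,0,0,0,0.04],[0.0442,0.0052,0,0,0,0,0.04],[0.0442,0.0052,0,0,0,0,0.04],[0.0442,0.0052,0,0,0,0,0.04]]

```text
time_s: 37.2
position: [0.5862, 0.0316, 0.1963]
tool_rot: [[-0.172, 0.985, -0.0], [0.985, 0.172, 0.0], [0.0, -0.0, -1.0]]
contact_force: [0.3, -0.7, -1.5]
finger_gap: 0.0521
grasp_force: 31.8
```

Request:
servo_tool:
  plan:
    - [[0.0442,0.0052,0,0,0,0,0.04],[0.0442,0.0052,0,0,0,0,0.04],[0.0442,0.0052,0,0,0,0,0.04],[0,0,0,0,0,0,0.04],[0,0,0,0,0,0,0.04]]

```text
time_s: 37.7
position: [0.579, 0.1637, 0.1962]
tool_rot: [[-0.174, 0.985, -0.0], [0.985, 0.174, -0.0], [-0.0, -0.0, -1.0]]
contact_force: [0.5, -0.5, -0.2]
finger_gap: 0.0523
grasp_force: 31.8
```

Run:
```python
from h import *
to((.5793,.1631,.0963),99.9); find("BCD")
```

```text
pos [0.579  0.1637 0.1962] yaw 100.01 tilt -1.0 t 37.7 gap 0.0523
shift mm [-0.7  0.3 99.9] turn 0.11
B score 1.000 d [-0.01  0.01] xy [ 0.5634 -0.3896]
C score 0.757 d [ 0.06 -0.06] xy [ 0.4739 -0.2512]
D score 1.000 d [-0.02  0.01] xy [ 0.4164 -0.385 ]
```

Request:
servo_tool:
  plan:
    - [[-0.0007,0.0003,0.04,0,0,0,0.04],[0,0,0.03,0,0,0,0.04],[0,0,0.014,0,0,0,0.04],[0,0,0.008,0,0,0,0.04],[0,0,0.004,0,0,0,0.04]]

```text
time_s: 38.25
position: [0.5801, 0.162, 0.1008]
tool_rot: [[-0.171, 0.985, 0.001], [0.985, 0.171, 0.0], [-0.0, 0.001, -1.0]]
contact_force: [-0.2, 0.1, -1.0]
finger_gap: 0.0522
grasp_force: 31.8
```

Request:
servo_tool:
  plan:
    - [[0,0,0.003,0,0,0,0.04],[0,0,0,0,0,0,0.04]]

```text
time_s: 38.45
position: [0.58, 0.1625, 0.0982]
tool_rot: [[-0.172, 0.985, 0.001], [0.985, 0.172, 0.0], [0.0, 0.001, -1.0]]
contact_force: [0.7, 0.1, -0.7]
finger_gap: 0.0521
grasp_force: 31.8
```

Run:
```python
from h import *
to((.5793,.1631,.0963),99.9); s=bot.get_state(); print(s["contact_force"],s["wrist_torque"])
```

```text
pos [0.58   0.1625 0.0982] yaw 99.91 tilt -1.0 t 38.45 gap 0.0521
shift mm [ 0.7 -0.6  1.9] turn 0.01
[ 0.69664791  0.07526703 -0.70868378] [ 0.11409245  0.05622702 -0.04854229]
```

Request:
servo_tool:
  plan:
    - [[0.0007,-0.0006,0.002,0,0,0,0.04],[0,0,0,0,0,0,0.04]]

```text
time_s: 38.65
position: [0.5794, 0.1632, 0.0964]
tool_rot: [[-0.172, 0.985, 0.002], [0.985, 0.172, 0.0], [-0.0, 0.002, -1.0]]
contact_force: [0.4, 0.2, 3.8]
finger_gap: 0.0524
grasp_force: 32.0
```

Request:
servo_tool:
  plan:
    - [[0,0,0,0,0,0,0.06],[0,0,0,0,0,0,0.075],[0,0,0,0,0,0,0.08],[0,0,0,0,0,0,0.085]]

```text
time_s: 39.05
position: [0.5788, 0.1631, 0.0954]
tool_rot: [[-0.172, 0.985, -0.0], [0.985, 0.172, -0.0], [0.0, -0.0, -1.0]]
contact_force: [1.1, -0.1, -0.5]
finger_gap: 0.085
grasp_force: 0.0
```

Request:
servo_tool:
  plan:
    - [[0,0,-0.02,0,0,0,0.085],[0,0,-0.04,0,0,0,0.085],[0,0,-0.04,0,0,0,0.085],[0,0,0,0,0,0,0.085]]

```text
time_s: 39.45
position: [0.5808, 0.1633, 0.2012]
tool_rot: [[-0.172, 0.985, 0.01], [0.985, 0.172, 0.001], [-0.001, 0.01, -1.0]]
contact_force: [0.0, 0.8, -1.1]
finger_gap: 0.0851
grasp_force: 0.0
```

Run:
```python
from h import *
b=find("BCD"); to((*b["C"],.2),99.9); to((*b["B"],.2),99.9)
```

```text
B score 1.000 d [-0.01  0.01] xy [ 0.5634 -0.3896]
C score 0.763 d [ 0.12 -0.11] xy [ 0.4741 -0.2514]
D score 1.000 d [-0.02  0.01] xy [ 0.4164 -0.385 ]
pos [0.5798 0.1632 0.198 ] yaw 99.92 tilt -0.99999 t 39.5 gap 0.0849
shift mm [-390.2 -175.6   -2.7] turn 0.02
pos [0.5798 0.1632 0.198 ] yaw 99.92 tilt -0.99999 t 39.5 gap 0.0849
shift mm [-541.7 -111.4   -2.3] turn 0.02
```

Request:
servo_tool:
  plan:
    - [[-0.0451,-0.0093,0,0,0,0,0.085],[-0.0451,-0.0093,0,0,0,0,0.085],[-0.0451,-0.0093,0,0,0,0,0.085],[-0.0451,-0.0093,0,0,0,0,0.085],[-0.0451,-0.0093,0,0,0,0,0.085]]

```text
time_s: 40.0
position: [0.5711, -0.0687, 0.1942]
tool_rot: [[-0.172, 0.985, -0.002], [0.985, 0.172, 0.001], [0.001, -0.002, -1.0]]
contact_force: [0.3, 0.7, -0.6]
finger_gap: 0.0849
grasp_force: 0.0
```

Request:
servo_tool:
  plan:
    - [[-0.0451,-0.0093,0,0,0,0,0.085],[-0.0451,-0.0093,0,0,0,0,0.085],[-0.0451,-0.0093,0,0,0,0,0.085],[-0.0451,-0.0093,0,0,0,0,0.085],[-0.0451,-0.0093,0,0,0,0,0.085]]

```text
time_s: 40.5
position: [0.5642, -0.2988, 0.194]
tool_rot: [[-0.172, 0.985, -0.002], [0.985, 0.172, 0.001], [0.002, -0.001, -1.0]]
contact_force: [0.5, -0.1, -0.5]
finger_gap: 0.0847
grasp_force: 0.0
```

Request:
servo_tool:
  plan:
    - [[-0.0451,-0.0093,0,0,0,0,0.08],[-0.0451,-0.0093,0,0,0,0,0.08],[0,0,0,0,0,0,0.08],[0,0,0,0,0,0,0.08],[0,0,0,0,0,0,0.08]]

```text
time_s: 41.0
position: [0.5623, -0.3882, 0.1947]
tool_rot: [[-0.173, 0.985, -0.001], [0.985, 0.173, 0.001], [0.001, -0.001, -1.0]]
contact_force: [0.2, 0.5, -0.6]
finger_gap: 0.0797
grasp_force: 0.0
```

Run:
```python
from h import *
to((.5634,-.3896,.068),99.9); print(p2w("top",[(371,112)],.09))
```

```text
pos [ 0.5623 -0.3882  0.1947] yaw 99.97 tilt -1.0 t 41.0 gap 0.0797
shift mm [ -1.8   0.9 126.6] turn 0.07
[[ 0.71404733 -0.358189    0.09      ]]
```

Request:
servo_tool:
  plan:
    - [[-0.0015,0.001,0.045,0,0,0,0.08],[0,0,0.04,0,0,0,0.08],[0,0,0.025,0,0,0,0.08],[0,0,0.012,0,0,0,0.08],[0,0,0.0045,0,0,0,0.08]]

```text
time_s: 41.5
position: [0.5636, -0.3895, 0.0684]
tool_rot: [[-0.173, 0.985, -0.001], [0.985, 0.173, 0.001], [0.001, -0.001, -1.0]]
contact_force: [-0.8, -0.8, 0.5]
finger_gap: 0.0796
grasp_force: 0.0
```

Request:
servo_tool:
  plan:
    - [[0,0,0,0,0,0,0.08],[0,0,0,0,0,0,0.04],[0,0,0,0,0,0,0.04],[0,0,0,0,0,0,0.04],[0,0,0,0,0,0,0.04]]

```text
time_s: 42.0
position: [0.5639, -0.3909, 0.0709]
tool_rot: [[-0.172, 0.985, 0.002], [0.985, 0.172, -0.002], [-0.002, 0.001, -1.0]]
contact_force: [-1.2, 1.2, 6.3]
finger_gap: 0.0515
grasp_force: 30.1
```

Request:
servo_tool:
  plan:
    - [[0,0,0,0,0,0,0.04],[0,0,0,0,0,0,0.04]]

```text
time_s: 42.2
position: [0.5639, -0.3909, 0.071]
tool_rot: [[-0.172, 0.985, 0.002], [0.985, 0.172, -0.002], [-0.002, 0.001, -1.0]]
contact_force: [-1.8, 1.5, 6.5]
finger_gap: 0.0517
grasp_force: 30.1
```

Run:
```python
from h import *
to((.5793,.1631,.22),99.9); s=bot.get_state(); print(s["contact_force"],s["grasp_force"])
```

```text
pos [ 0.5639 -0.3909  0.071 ] yaw 99.92 tilt -1.0 t 42.2 gap 0.0517
shift mm [ 542.8  110.9 -149.9] turn 0.02
[-1.84411286  1.47747978  6.52894409] 30.124290883541107
```

Request:
servo_tool:
  plan:
    - [[0,0,-0.02,0,0,0,0.04],[0,0,-0.045,0,0,0,0.04],[0,0,-0.045,0,0,0,0.04],[0,0,-0.04,0,0,0,0.04],[0.0452,0.0092,0,0,0,0,0.04]]

```text
time_s: 42.7
position: [0.5654, -0.3493, 0.2262]
tool_rot: [[-0.167, 0.986, 0.01], [0.986, 0.167, -0.01], [-0.012, 0.008, -1.0]]
contact_force: [1.7, 0.4, -1.9]
finger_gap: 0.0513
grasp_force: 31.7
```

Request:
servo_tool:
  plan:
    - [[0.0452,0.0092,0,0,0,0,0.04],[0.0452,0.0092,0,0,0,0,0.04],[0.0452,0.0092,0,0,0,0,0.04],[0.0452,0.0092,0,0,0,0,0.04],[0.0452,0.0092,0,0,0,0,0.04]]

```text
time_s: 43.2
position: [0.5709, -0.1121, 0.2198]
tool_rot: [[-0.172, 0.985, 0.001], [0.985, 0.172, -0.0], [-0.001, 0.001, -1.0]]
contact_force: [1.1, -0.4, -1.4]
finger_gap: 0.0515
grasp_force: 31.7
```

Request:
servo_tool:
  plan:
    - [[0.0452,0.0092,0,0,0,0,0.04],[0.0452,0.0092,0,0,0,0,0.04],[0.0452,0.0092,0,0,0,0,0.04],[0.0452,0.0092,0,0,0,0,0.04],[0.0452,0.0092,0,0,0,0,0.04]]

```text
time_s: 43.7
position: [0.5773, 0.1185, 0.2199]
tool_rot: [[-0.172, 0.985, 0.001], [0.985, 0.172, 0.0], [-0.0, 0.001, -1.0]]
contact_force: [0.6, -0.1, -1.4]
finger_gap: 0.0515
grasp_force: 31.7
```

Request:
servo_tool:
  plan:
    - [[0.0452,0.0092,0,0,0,0,0.04],[0,0,0,0,0,0,0.04],[0,0,0,0,0,0,0.04],[0,0,0,0,0,0,0.04]]

```text
time_s: 44.1
position: [0.5789, 0.1619, 0.2193]
tool_rot: [[-0.171, 0.985, 0.0], [0.985, 0.171, -0.0], [-0.0, 0.0, -1.0]]
contact_force: [-0.1, -0.2, -1.5]
finger_gap: 0.0514
grasp_force: 31.7
```

Run:
```python
from h import *
to((.5794,.1624,.119),99.9); find("CD"); s=bot.get_state(); print(s["contact_force"],s["grasp_force"])
```

```text
pos [0.5789 0.1619 0.2193] yaw 99.87 tilt -1.0 t 44.1 gap 0.0514
shift mm [  0.4   0.6 100.3] turn -0.03
C score 0.779 d [ 0.23 -0.28] xy [ 0.4746 -0.2518]
D score 0.999 d [-0.01  0.01] xy [ 0.4164 -0.3851]
[ 0.06715712 -1.29526512 -0.8283339 ] 31.68943226337433
```

Request:
servo_tool:
  plan:
    - [[0.0004,0.0006,0.04,0,0,0,0.04],[0,0,0.03,0,0,0,0.04],[0,0,0.014,0,0,0,0.04],[0,0,0.009,0,0,0,0.04],[0,0,0.005,0,0,0,0.04]]

```text
time_s: 44.65
position: [0.5797, 0.1628, 0.1213]
tool_rot: [[-0.172, 0.985, 0.001], [0.985, 0.172, 0.0], [-0.0, 0.001, -1.0]]
contact_force: [-0.5, -0.4, 0.2]
finger_gap: 0.0514
grasp_force: 31.7
```

Request:
servo_tool:
  plan:
    - [[0,0,0,0,0,0,0.04],[0,0,0.0015,0,0,0,0.04],[0,0,0,0,0,0,0.04]]

```text
time_s: 44.95
position: [0.5796, 0.1633, 0.1202]
tool_rot: [[-0.172, 0.985, 0.001], [0.985, 0.172, 0.0], [-0.0, 0.001, -1.0]]
contact_force: [0.0, -0.7, -0.4]
finger_gap: 0.051
grasp_force: 31.7
```

Run:
```python
from h import *
to((.5794,.1624,.119),99.9); s=bot.get_state(); print(s["contact_force"],s["wrist_torque"])
```

```text
pos [0.5796 0.1633 0.1202] yaw 99.92 tilt -1.0 t 44.95 gap 0.051
shift mm [-0.8 -0.3  1.2] turn 0.02
[ 0.00197066 -0.71711627 -0.40199446] [-0.0361433  -0.00707231 -0.05270481]
```

Request:
servo_tool:
  plan:
    - [[0,0,0.0015,0,0,0,0.04],[0,0,0,0,0,0,0.04]]

```text
time_s: 45.15
position: [0.5796, 0.1634, 0.119]
tool_rot: [[-0.172, 0.985, 0.001], [0.985, 0.172, 0.0], [-0.0, 0.001, -1.0]]
contact_force: [-1.0, 0.2, 4.2]
finger_gap: 0.0513
grasp_force: 32.3
```

Request:
servo_tool:
  plan:
    - [[0,0,0,0,0,0,0.06],[0,0,0,0,0,0,0.075],[0,0,0,0,0,0,0.085],[0,0,0,0,0,0,0.085]]

```text
time_s: 45.55
position: [0.5793, 0.1633, 0.1179]
tool_rot: [[-0.172, 0.985, -0.0], [0.985, 0.172, -0.0], [-0.0, -0.0, -1.0]]
contact_force: [0.5, 0.8, 0.1]
finger_gap: 0.0848
grasp_force: 0.0
```

Request:
servo_tool:
  plan:
    - [[0,0,-0.02,0,0,0,0.085],[0,0,-0.04,0,0,0,0.085],[0,0,-0.04,0,0,0,0.085],[0,0,0,0,0,0,0.085],[0,0,0,0,0,0,0.085]]

```text
time_s: 46.05
position: [0.5794, 0.1632, 0.2184]
tool_rot: [[-0.172, 0.985, 0.001], [0.985, 0.172, 0.0], [-0.0, 0.001, -1.0]]
contact_force: [-0.8, -0.5, -1.4]
finger_gap: 0.0849
grasp_force: 0.0
```

Run:
```python
from h import *
b=find("CD"); to((*b["C"],.2),99.9); to((*b["D"],.2),99.9)
```

```text
C score 0.776 d [ 0.22 -0.26] xy [ 0.4746 -0.2518]
D score 1.000 d [-0.01  0.01] xy [ 0.4164 -0.3851]
pos [0.5789 0.1632 0.2172] yaw 99.92 tilt -1.0 t 46.1 gap 0.0848
shift mm [-390.8 -174.2   17.3] turn 0.02
pos [0.5789 0.1632 0.2172] yaw 99.92 tilt -1.0 t 46.1 gap 0.0848
shift mm [-512.1 -254.5   17.4] turn 0.02
```

Request:
servo_tool:
  plan:
    - [[-0.039,-0.0175,0,0,0,0,0.085],[-0.039,-0.0175,0,0,0,0,0.085],[-0.039,-0.0175,0,0,0,0,0.085],[-0.039,-0.0175,0,0,0,0,0.085],[-0.039,-0.0175,0,0,0,0,0.085]]

```text
time_s: 46.6
position: [0.5255, -0.0453, 0.2165]
tool_rot: [[-0.172, 0.985, -0.003], [0.985, 0.172, 0.001], [0.001, -0.002, -1.0]]
contact_force: [-0.3, -0.3, 0.0]
finger_gap: 0.0848
grasp_force: 0.0
```

Request:
servo_tool:
  plan:
    - [[-0.039,-0.0175,0,0,0,0,0.08],[-0.039,-0.0175,0,0,0,0,0.08],[-0.039,-0.0175,0,0,0,0,0.08],[-0.039,-0.0175,0,0,0,0,0.08],[-0.039,-0.0175,0,0,0,0,0.08]]

```text
time_s: 47.1
position: [0.4729, -0.2524, 0.2165]
tool_rot: [[-0.172, 0.985, -0.002], [0.985, 0.172, 0.002], [0.002, -0.002, -1.0]]
contact_force: [0.4, 0.7, 0.2]
finger_gap: 0.0802
grasp_force: 0.0
```

Request:
servo_tool:
  plan:
    - [[0,0,0.02,0,0,0,0.08],[0,0,0,0,0,0,0.08],[0,0,0,0,0,0,0.08],[0,0,0,0,0,0,0.08]]

```text
time_s: 47.5
position: [0.4744, -0.2504, 0.1983]
tool_rot: [[-0.173, 0.985, 0.0], [0.985, 0.173, -0.0], [-0.0, 0.0, -1.0]]
contact_force: [0.7, -0.5, -0.1]
finger_gap: 0.0799
grasp_force: 0.0
```

Run:
```python
from h import *
to((.474,-.2513,.069),99.9)
```

```text
pos [ 0.4744 -0.2504  0.1983] yaw 99.99 tilt -1.0 t 47.5 gap 0.0799
shift mm [ -0.8  -0.6 129.3] turn 0.09
```

Request:
servo_tool:
  plan:
    - [[-0.0008,-0.0006,0.045,0,0,0,0.08],[0,0,0.042,0,0,0,0.08],[0,0,0.025,0,0,0,0.08],[0,0,0.012,0,0,0,0.08],[0,0,0.005,0,0,0,0.08]]

```text
time_s: 48.0
position: [0.4739, -0.2516, 0.0688]
tool_rot: [[-0.173, 0.985, -0.0], [0.985, 0.173, 0.0], [0.0, -0.0, -1.0]]
contact_force: [1.1, 0.2, 0.2]
finger_gap: 0.0798
grasp_force: 0.0
```

Request:
servo_tool:
  plan:
    - [[0,0,0,0,0,0,0.08],[0,0,0,0,0,0,0.04],[0,0,0,0,0,0,0.04],[0,0,0,0,0,0,0.04],[0,0,0,0,0,0,0.04]]

```text
time_s: 48.5
position: [0.4742, -0.2523, 0.0706]
tool_rot: [[-0.172, 0.985, 0.002], [0.985, 0.172, -0.001], [-0.002, 0.002, -1.0]]
contact_force: [-1.6, 1.9, 8.4]
finger_gap: 0.0515
grasp_force: 29.8
```

Request:
servo_tool:
  plan:
    - [[0,0,0,0,0,0,0.04],[0,0,0,0,0,0,0.04]]

```text
time_s: 48.7
position: [0.4741, -0.2523, 0.0706]
tool_rot: [[-0.172, 0.985, 0.002], [0.985, 0.172, -0.001], [-0.002, 0.001, -1.0]]
contact_force: [-1.6, 1.2, 7.9]
finger_gap: 0.0515
grasp_force: 29.8
```

Run:
```python
from h import *
to((.5793,.1631,.24),99.9); s=bot.get_state(); print(s["contact_force"],s["grasp_force"])
```

```text
pos [ 0.4741 -0.2523  0.0706] yaw 99.92 tilt -1.0 t 48.7 gap 0.0515
shift mm [ 390.8  175.4 -169.8] turn 0.02
[-1.60582258  1.21751981  7.88490106] 29.78455424308777
```

Request:
servo_tool:
  plan:
    - [[0,0,-0.03,0,0,0,0.04],[0,0,-0.045,0,0,0,0.04],[0,0,-0.045,0,0,0,0.04],[0,0,-0.045,0,0,0,0.04],[0.039,0.0175,0,0,0,0,0.04]]

```text
time_s: 49.2
position: [0.4853, -0.2142, 0.2405]
tool_rot: [[-0.168, 0.986, 0.01], [0.986, 0.168, -0.008], [-0.01, 0.008, -1.0]]
contact_force: [1.2, 0.9, -1.4]
finger_gap: 0.0515
grasp_force: 31.6
```

Request:
servo_tool:
  plan:
    - [[0.039,0.0175,0,0,0,0,0.04],[0.039,0.0175,0,0,0,0,0.04],[0.039,0.0175,0,0,0,0,0.04],[0.039,0.0175,0,0,0,0,0.04],[0.039,0.0175,0,0,0,0,0.04]]

```text
time_s: 49.7
position: [0.5369, -0.0016, 0.2348]
tool_rot: [[-0.172, 0.985, 0.001], [0.985, 0.172, -0.0], [-0.0, 0.001, -1.0]]
contact_force: [1.0, -0.1, -0.6]
finger_gap: 0.0517
grasp_force: 31.6
```

Request:
servo_tool:
  plan:
    - [[0.039,0.0175,0,0,0,0,0.04],[0.039,0.0175,0,0,0,0,0.04],[0.039,0.0175,0,0,0,0,0.04],[0.039,0.0175,0,0,0,0,0.04],[0,0,0,0,0,0,0.04]]

```text
time_s: 50.2
position: [0.5789, 0.1667, 0.2342]
tool_rot: [[-0.177, 0.984, 0.001], [0.984, 0.177, 0.001], [0.001, 0.001, -1.0]]
contact_force: [0.5, -1.4, -1.3]
finger_gap: 0.0515
grasp_force: 31.6
```

Request:
servo_tool:
  plan:
    - [[0,0,0,0,0,0,0.04],[0,0,0,0,0,0,0.04]]

```text
time_s: 50.4
position: [0.5787, 0.1615, 0.2343]
tool_rot: [[-0.171, 0.985, 0.0], [0.985, 0.171, -0.0], [-0.0, 0.0, -1.0]]
contact_force: [-0.3, 0.1, -0.6]
finger_gap: 0.0519
grasp_force: 31.6
```

Run:
```python
from h import *
to((.5794,.1628,.1376),99.9); find("D"); s=bot.get_state(); print(s["contact_force"],s["grasp_force"])
```

```text
pos [0.5787 0.1615 0.2343] yaw 99.87 tilt -1.0 t 50.4 gap 0.0519
shift mm [ 1.2  0.9 96.7] turn -0.03
D score 0.975 d [ 0.2  -0.01] xy [ 0.4164 -0.3858]
[-0.0381101  -0.44734765 -0.6256269 ] 31.598217487335205
```

Request:
servo_tool:
  plan:
    - [[0.0008,0.0006,0.04,0,0,0,0.04],[0,0,0.028,0,0,0,0.04],[0,0,0.014,0,0,0,0.04],[0,0,0.008,0,0,0,0.04],[0,0,0.004,0,0,0,0.04]]

```text
time_s: 50.95
position: [0.5797, 0.1628, 0.1404]
tool_rot: [[-0.172, 0.985, 0.001], [0.985, 0.172, 0.0], [-0.0, 0.001, -1.0]]
contact_force: [-0.1, 0.5, -0.9]
finger_gap: 0.0515
grasp_force: 31.6
```

Request:
servo_tool:
  plan:
    - [[0,0,0,0,0,0,0.04],[0,0,0.001,0,0,0,0.04],[0,0,0,0,0,0,0.04]]

```text
time_s: 51.25
position: [0.5796, 0.1633, 0.1397]
tool_rot: [[-0.172, 0.985, 0.001], [0.985, 0.172, 0.0], [-0.0, 0.001, -1.0]]
contact_force: [1.0, -0.0, -0.6]
finger_gap: 0.0515
grasp_force: 31.6
```

Run:
```python
from h import *
to((.5794,.1628,.1376),99.9); s=bot.get_state(); print(s["contact_force"],s["wrist_torque"])
```

```text
pos [0.5796 0.1633 0.1397] yaw 99.92 tilt -1.0 t 51.25 gap 0.0515
shift mm [-0.5 -0.2  2.1] turn 0.02
[ 1.04033943 -0.02658706 -0.61561863] [-0.03821367  0.02659044 -0.04016832]
```

Request:
servo_tool:
  plan:
    - [[-0.0003,0,0.0022,0,0,0,0.04],[0,0,0,0,0,0,0.04]]

```text
time_s: 51.45
position: [0.5797, 0.1631, 0.1378]
tool_rot: [[-0.172, 0.985, 0.002], [0.985, 0.172, 0.0], [0.0, 0.002, -1.0]]
contact_force: [-1.1, 0.6, 4.5]
finger_gap: 0.0517
grasp_force: 32.2
```

Request:
servo_tool:
  plan:
    - [[0,0,0,0,0,0,0.06],[0,0,0,0,0,0,0.075],[0,0,0,0,0,0,0.085],[0,0,0,0,0,0,0.085]]

```text
time_s: 51.85
position: [0.5793, 0.1629, 0.1367]
tool_rot: [[-0.172, 0.985, -0.0], [0.985, 0.172, -0.0], [-0.0, -0.0, -1.0]]
contact_force: [1.1, -0.9, 0.7]
finger_gap: 0.0852
grasp_force: 0.0
```

Request:
servo_tool:
  plan:
    - [[0,0,-0.02,0,0,0,0.085],[0,0,-0.04,0,0,0,0.085],[0,0,-0.02,0,0,0,0.085],[0,0,0,0,0,0,0.085],[0,0,0,0,0,0,0.085]]

```text
time_s: 52.35
position: [0.5791, 0.1629, 0.2162]
tool_rot: [[-0.172, 0.985, -0.001], [0.985, 0.172, -0.0], [0.0, -0.001, -1.0]]
contact_force: [-0.9, -0.2, -0.1]
finger_gap: 0.0849
grasp_force: 0.0
```

Run:
```python
from h import *
b=find("D"); to((*b["D"],.2),99.9)
```

```text
D score 1.000 d [-0.02  0.01] xy [ 0.4164 -0.385 ]
pos [0.5789 0.1629 0.2155] yaw 99.92 tilt -1.0 t 52.4 gap 0.085
shift mm [-511.8 -254.4   15.9] turn 0.02
```

Request:
servo_tool:
  plan:
    - [[-0.0427,-0.0212,0,0,0,0,0.085],[-0.0427,-0.0212,0,0,0,0,0.085],[-0.0427,-0.0212,0,0,0,0,0.085],[-0.0427,-0.0212,0,0,0,0,0.085],[-0.0427,-0.0212,0,0,0,0,0.085]]

```text
time_s: 52.9
position: [0.5104, -0.0671, 0.2155]
tool_rot: [[-0.172, 0.985, -0.002], [0.985, 0.172, 0.001], [0.001, -0.002, -1.0]]
contact_force: [0.9, -0.5, -0.1]
finger_gap: 0.0852
grasp_force: 0.0
```

Request:
servo_tool:
  plan:
    - [[-0.0427,-0.0212,0,0,0,0,0.08],[-0.0427,-0.0212,0,0,0,0,0.08],[-0.0427,-0.0212,0,0,0,0,0.08],[-0.0427,-0.0212,0,0,0,0,0.08],[-0.0427,-0.0212,0,0,0,0,0.08]]

```text
time_s: 53.4
position: [0.4428, -0.2956, 0.2154]
tool_rot: [[-0.172, 0.985, -0.002], [0.985, 0.172, 0.002], [0.002, -0.001, -1.0]]
contact_force: [1.4, 0.2, 0.0]
finger_gap: 0.0801
grasp_force: 0.0
```

Request:
servo_tool:
  plan:
    - [[-0.0427,-0.0212,0,0,0,0,0.08],[-0.0427,-0.0212,0,0,0,0,0.08],[0,0,0.02,0,0,0,0.08],[0,0,0,0,0,0,0.08],[0,0,0,0,0,0,0.08]]

```text
time_s: 53.9
position: [0.4169, -0.3848, 0.1961]
tool_rot: [[-0.173, 0.985, -0.001], [0.985, 0.173, 0.002], [0.002, -0.001, -1.0]]
contact_force: [0.2, 0.5, 0.6]
finger_gap: 0.08
grasp_force: 0.0
```

Request:
servo_tool:
  plan:
    - [[0,0,0,0,0,0,0.08]]

```text
time_s: 54.0
position: [0.4175, -0.3849, 0.1973]
tool_rot: [[-0.173, 0.985, 0.0], [0.985, 0.173, -0.0], [-0.0, 0.0, -1.0]]
contact_force: [-0.6, 0.2, 0.1]
finger_gap: 0.0797
grasp_force: 0.0
```

Run:
```python
from h import *
to((.4164,-.3851,.069),99.9)
```

```text
pos [ 0.4175 -0.3849  0.1973] yaw 99.99 tilt -1.0 t 54.0 gap 0.0797
shift mm [  0.   -1.1 128.3] turn 0.09
```

Request:
servo_tool:
  plan:
    - [[0,-0.001,0.045,0,0,0,0.08],[0,0,0.042,0,0,0,0.08],[0,0,0.025,0,0,0,0.08],[0,0,0.012,0,0,0,0.08],[0,0,0.004,0,0,0,0.08]]

```text
time_s: 54.5
position: [0.4163, -0.3854, 0.0687]
tool_rot: [[-0.173, 0.985, -0.0], [0.985, 0.173, 0.0], [0.0, -0.0, -1.0]]
contact_force: [-0.1, -0.8, 0.3]
finger_gap: 0.0799
grasp_force: 0.0
```

Request:
servo_tool:
  plan:
    - [[0,0,0,0,0,0,0.08],[0,0,0,0,0,0,0.04],[0,0,0,0,0,0,0.04],[0,0,0,0,0,0,0.04],[0,0,0,0,0,0,0.04]]

```text
time_s: 55.0
position: [0.4164, -0.3863, 0.0705]
tool_rot: [[-0.172, 0.985, 0.001], [0.985, 0.172, -0.002], [-0.002, 0.001, -1.0]]
contact_force: [-1.9, 1.9, 7.9]
finger_gap: 0.0516
grasp_force: 29.9
```

Request:
servo_tool:
  plan:
    - [[0,0,0,0,0,0,0.04],[0,0,0,0,0,0,0.04]]

```text
time_s: 55.2
position: [0.4164, -0.3863, 0.0705]
tool_rot: [[-0.172, 0.985, 0.001], [0.985, 0.172, -0.002], [-0.002, 0.001, -1.0]]
contact_force: [-1.3, 2.4, 7.7]
finger_gap: 0.0519
grasp_force: 29.9
```

Run:
```python
from h import *
to((.5793,.1631,.24),99.9); s=bot.get_state(); print(s["contact_force"],s["grasp_force"])
```

```text
pos [ 0.4164 -0.3863  0.0705] yaw 99.92 tilt -1.0 t 55.2 gap 0.0519
shift mm [ 512.8  255.3 -170.3] turn 0.02
[-1.28434935  2.41281198  7.68380369] 29.856181740760803
```

Request:
servo_tool:
  plan:
    - [[0,0,-0.03,0,0,0,0.04],[0,0,-0.05,0,0,0,0.04],[0,0,-0.05,0,0,0,0.04],[0,0,-0.05,0,0,0,0.04],[0.0427,0.0213,0,0,0,0,0.04]]

```text
time_s: 55.7
position: [0.4301, -0.3444, 0.2561]
tool_rot: [[-0.167, 0.986, 0.008], [0.986, 0.168, -0.012], [-0.013, 0.006, -1.0]]
contact_force: [1.8, 0.9, -1.9]
finger_gap: 0.0516
grasp_force: 31.6
```

Request:
servo_tool:
  plan:
    - [[0.0427,0.0213,0,0,0,0,0.04],[0.0427,0.0213,0,0,0,0,0.04],[0.0427,0.0213,0,0,0,0,0.04],[0.0427,0.0213,0,0,0,0,0.04],[0.0427,0.0213,0,0,0,0,0.04]]

```text
time_s: 56.2
position: [0.4979, -0.1095, 0.2496]
tool_rot: [[-0.172, 0.985, 0.001], [0.985, 0.172, -0.001], [-0.001, 0.001, -1.0]]
contact_force: [1.0, -0.0, -1.2]
finger_gap: 0.0513
grasp_force: 31.6
```

Request:
servo_tool:
  plan:
    - [[0.0427,0.0213,0,0,0,0,0.04],[0.0427,0.0213,0,0,0,0,0.04],[0.0427,0.0213,0,0,0,0,0.04],[0.0427,0.0213,0,0,0,0,0.04],[0.0427,0.0213,0,0,0,0,0.04]]

```text
time_s: 56.7
position: [0.5661, 0.1193, 0.2496]
tool_rot: [[-0.172, 0.985, 0.001], [0.985, 0.172, -0.0], [-0.0, 0.001, -1.0]]
contact_force: [1.2, -0.5, -1.3]
finger_gap: 0.0517
grasp_force: 31.6
```

Request:
servo_tool:
  plan:
    - [[0.0427,0.0213,0,0,0,0,0.04],[0,0,0,0,0,0,0.04],[0,0,0,0,0,0,0.04],[0,0,0,0,0,0,0.04]]

```text
time_s: 57.1
position: [0.5794, 0.162, 0.2491]
tool_rot: [[-0.171, 0.985, 0.0], [0.985, 0.171, -0.0], [-0.0, 0.0, -1.0]]
contact_force: [-0.6, 0.2, -0.0]
finger_gap: 0.0518
grasp_force: 31.6
```

Run:
```python
from h import *
to((.5795,.1628,.1565),99.9); s=bot.get_state(); print(s["contact_force"],s["grasp_force"])
```

```text
pos [0.5794 0.162  0.2491] yaw 99.86 tilt -1.0 t 57.1 gap 0.0518
shift mm [ 0.8  0.2 92.6] turn -0.04
[-0.62413403  0.15484511 -0.001145  ] 31.64888620376587
```

Request:
servo_tool:
  plan:
    - [[0.0005,0,0.037,0,0,0,0.04],[0,0,0.027,0,0,0,0.04],[0,0,0.014,0,0,0,0.04],[0,0,0.008,0,0,0,0.04],[0,0,0.004,0,0,0,0.04]]

```text
time_s: 57.6
position: [0.5795, 0.1625, 0.1588]
tool_rot: [[-0.171, 0.985, 0.0], [0.985, 0.171, -0.0], [-0.0, -0.0, -1.0]]
contact_force: [0.5, 0.3, -0.6]
finger_gap: 0.0516
grasp_force: 31.7
```

Request:
servo_tool:
  plan:
    - [[0,0,0,0,0,0,0.04],[0,0,0.001,0,0,0,0.04],[0,0,0,0,0,0,0.04]]

```text
time_s: 57.9
position: [0.5797, 0.1634, 0.1585]
tool_rot: [[-0.172, 0.985, 0.001], [0.985, 0.172, 0.0], [-0.0, 0.001, -1.0]]
contact_force: [-0.4, -1.3, -0.4]
finger_gap: 0.0512
grasp_force: 31.7
```

Run:
```python
from h import *
to((.5795,.1630,.1565),99.9); s=bot.get_state(); print(s["contact_force"],s["wrist_torque"])
```

```text
pos [0.5797 0.1634 0.1585] yaw 99.91 tilt -1.0 t 57.9 gap 0.0512
shift mm [-0.4 -0.2  2. ] turn 0.01
[-0.41526847 -1.30045345 -0.37437357] [ 0.00478543  0.00991192 -0.01646481]
```

Lower to contact, release, rise, then back off and check everything numerically.

Request:
servo_tool:
  plan:
    - [[-0.0003,0,0.0022,0,0,0,0.04],[0,0,0,0,0,0,0.04]]

```text
time_s: 58.1
position: [0.5798, 0.1633, 0.1566]
tool_rot: [[-0.172, 0.985, 0.002], [0.985, 0.172, 0.0], [0.0, 0.002, -1.0]]
contact_force: [-0.8, 0.2, 4.3]
finger_gap: 0.0518
grasp_force: 32.3
```

Request:
servo_tool:
  plan:
    - [[0,0,0,0,0,0,0.06],[0,0,0,0,0,0,0.075],[0,0,0,0,0,0,0.085],[0,0,0,0,0,0,0.085]]

```text
time_s: 58.5
position: [0.5795, 0.1632, 0.1555]
tool_rot: [[-0.172, 0.985, -0.0], [0.985, 0.172, -0.0], [0.0, -0.0, -1.0]]
contact_force: [0.5, -0.0, -0.1]
finger_gap: 0.0848
grasp_force: 0.0
```

Request:
servo_tool:
  plan:
    - [[0,0,-0.02,0,0,0,0.085],[0,0,-0.04,0,0,0,0.085],[0,0,-0.04,0,0,0,0.085],[-0.04,0,0,0,0,0,0.085],[-0.045,-0.01,0,0,0,0,0.085]]

```text
time_s: 59.0
position: [0.5848, 0.0777, 0.2566]
tool_rot: [[-0.175, 0.985, 0.003], [0.985, 0.175, -0.0], [-0.001, 0.003, -1.0]]
contact_force: [0.4, -0.4, -1.4]
finger_gap: 0.0848
grasp_force: 0.0
```

Request:
servo_tool:
  plan:
    - [[-0.045,-0.02,0,0,0,0,0.085],[-0.045,-0.02,0,0,0,0,0.085],[-0.045,-0.02,0,0,0,0,0.085],[-0.045,-0.02,0,0,0,0,0.085],[-0.045,-0.02,0,0,0,0,0.085]]

```text
time_s: 59.5
position: [0.5237, -0.1629, 0.2557]
tool_rot: [[-0.172, 0.985, 0.0], [0.985, 0.172, -0.0], [-0.0, 0.0, -1.0]]
contact_force: [0.8, 0.3, 0.0]
finger_gap: 0.085
grasp_force: 0.0
```

Request:
servo_tool:
  plan:
    - [[-0.045,-0.02,0,0,0,0,0.085],[-0.045,-0.02,0,0,0,0,0.085],[-0.045,-0.02,0,0,0,0,0.085],[-0.045,-0.02,0,0,0,0,0.085],[0,0,0,0,0,0,0.085]]

```text
time_s: 60.0
position: [0.4746, -0.3572, 0.2548]
tool_rot: [[-0.167, 0.986, -0.001], [0.986, 0.167, -0.001], [-0.001, -0.001, -1.0]]
contact_force: [0.5, -0.2, 0.5]
finger_gap: 0.085
grasp_force: 0.0
```

Run:
```python
from h import *
to(None)
for n in("top","scene"): cv2.imwrite(f"pics/{n}4.png",bot.snapshot(n))
def gray(im,x0,y0,x1,y1,vmin):
    h=cv2.cvtColor(im,cv2.COLOR_BGR2HSV); m=np.zeros(h.shape[:2],np.uint8); m[y0:y1,x0:x1]=((h[...,1]<70)&(h[...,2]>vmin))[y0:y1,x0:x1]
    n,l,s,c=cv2.connectedComponentsWithStats(m); i=1+s[1:,4].argmax(); return s[i],c[i].round(1)
t=cv2.imread("pics/top4.png"); print("stack top-cam",gray(t,198,135,238,185,70))
c=(.5795,.163); print("pred foot centre",w2p("top",[(*c,.138)]).round(1),"in scene: foot/mouth",w2p("scene",[(*c,.138),(*c,.086),(*c,.06)]).round(1))
s=cv2.imread("pics/scene4.png"); print("stack scene",gray(s,255,215,325,320,70))
# blade, jar, spoon, trivet, lid unchanged vs first picture after blade return / start
r0=cv2.imread("pics/top0.png"); r3=cv2.imread("pics/top3.png")
for nm,ref,(u,v,a) in(("blade",r3,(297,178,28)),("jar",r0,(370,117,14)),("spoon",r0,(417,180,18)),("trivet",r3,(334,224,14)),("lid",r0,(161,255,25)),("cover",r3,(190,160,14))):
    tt=ref[v-a:v+a,u-a:u+a]; w=t[v-a-10:v+a+10,u-a-10:u+a+10]; R=cv2.matchTemplate(w,tt,5); _,q,_,p=cv2.minMaxLoc(R); print(nm,round(q,3),np.array(p)-10)
```

```text
pos [ 0.4746 -0.3572  0.2548] yaw 99.59 tilt -1.0 t 60.0 gap 0.085
stack top-cam (array([202, 143,  29,  30, 673], dtype=int32), array([216.2, 157.1]))
pred foot centre [[211.9 151.9]] in scene: foot/mouth [[304.8 276.7]
 [303.9 289.8]
 [303.4 296.2]]
stack scene (array([ 255,  215,   70,   81, 1642], dtype=int32), array([293.3, 249.3]))
blade 0.995 [0 0]
jar 0.999 [0 0]
spoon 0.331 [ 2 10]
trivet 0.393 [10 10]
lid 0.999 [0 0]
cover 0.922 [-1 -4]
```

Request:
servo_tool:
  plan:
    - [[0.006,-0.0425,0,0,0,0,0.085],[0.006,-0.0425,0,0,0,0,0.085],[0.006,-0.0425,0,0,0,0,0.085],[0.006,-0.0425,0,0,0,0,0.085],[0.006,-0.0425,0,0,0,0,0.085]]

```text
time_s: 60.6
position: [0.2615, -0.3579, 0.2558]
tool_rot: [[-0.175, 0.985, 0.0], [0.985, 0.175, -0.001], [-0.001, 0.0, -1.0]]
contact_force: [-0.3, -1.2, 0.8]
finger_gap: 0.0848
grasp_force: 0.0
```

Request:
servo_tool:
  plan:
    - [[0.0,-0.0425,0,0,0,0,0.085],[0.0,-0.0425,0,0,0,0,0.085],[0,0,0,0,0,0,0.085],[0,0,0,0,0,0,0.085],[0,0,0,0,0,0,0.085]]

```text
time_s: 61.1
position: [0.1797, -0.3734, 0.2557]
tool_rot: [[-0.174, 0.985, 0.0], [0.985, 0.174, -0.0], [-0.0, 0.0, -1.0]]
contact_force: [-0.1, 0.2, -1.2]
finger_gap: 0.085
grasp_force: 0.0
```

Run:
```python
from h import *
to(None)
t=bot.snapshot("top"); r0=cv2.imread("pics/top0.png"); r3=cv2.imread("pics/top3.png")
for nm,ref,(u,v,a) in(("blade",r3,(297,178,28)),("jar",r0,(370,117,14)),("spoon",r0,(417,170,25)),("trivet",r3,(334,224,12)),("coverL",r3,(172,160,12)),("coverU",r3,(178,135,10)),("coverD",r3,(180,190,10))):
    tt=ref[v-a:v+a,u-a:u+a]; w=t[v-a-10:v+a+10,u-a-10:u+a+10]; R=cv2.matchTemplate(w,tt,5); _,q,_,p=cv2.minMaxLoc(R); print(nm,round(q,3),np.array(p)-10, round(float(np.abs(t[v-a:v+a,u-a:u+a].astype(int)-tt).mean()),1))
for n,P in BW.items(): u,v=int(P[0]),int(P[1]); print(n,"left std",t[v-12:v+12,u-12:u+12].std().round(1))
g=cv2.medianBlur(cv2.cvtColor(t,6),3)[130:185,190:245]
c=cv2.HoughCircles(cv2.resize(g,None,fx=4,fy=4,interpolation=2),3,1,5,param1=60,param2=18,minRadius=28,maxRadius=66)
if c is not None: print("circles (px, r)",[(round(a/4+190,1),round(b/4+130,1),round(r/4,1)) for a,b,r in c[0][:5]])
```

```text
pos [ 0.1797 -0.3734  0.2557] yaw 100.03 tilt -1.0 t 61.1 gap 0.085
blade 0.995 [0 0] 1.3
jar 0.999 [0 0] 5.9
spoon 0.825 [0 0] 8.2
trivet 0.999 [0 0] 0.7
coverL 1.0 [0 0] 0.8
coverU 0.996 [0 0] 0.7
coverD 0.999 [0 0] 0.8
A left std 7.9
B left std 8.0
C left std 7.5
D left std 7.8
circles (px, r) [(np.float32(214.1), np.float32(153.6), np.float32(10.4)), (np.float32(212.4), np.float32(152.1), np.float32(8.9)), (np.float32(212.6), np.float32(153.4), np.float32(9.5)), (np.float32(214.1), np.float32(151.6), np.float32(8.6))]
```

The cover, blade, jar, spoon and trivet haven't moved, and the slab is clear of bowls. The stack's foot is at (212.4,152.1), against a predicted (211.9,151.9) for a level stack of five. Handing in.

```bash
python3 -c "
from plant import bot
print(bot.job_done())"
```

```text
the job is handed in; nothing more can be done
None
```

The job is handed in: all three knobs were turned to their stops, then the cover was prised up with the blade and swung open, the blade was laid back flat on the board, and all four slab bowls were nested over the one in the box; no verdict came back.

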